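# Gauge the eyepiece sleeves, fit the eyepiece, reject the unreamed one

## Task

With the plug gauge from the wooden block, check the bores of the two eyepiece sleeves in the rack, first the one at the robot's left, then the other: lower the gauge into each until it sits home on its shoulder or comes to a stop inside, and never force it. Put the gauge back in its hole, stand the sleeve that it would not go right into upright in the shallow open tray, and seat the eyepiece from the block gently and fully home in the good sleeve, which stays in the rack. Do not disturb the other things on the desk.

Things in the scene. Friction and masses are not known exactly. Their poses are not given: they have to be found in the camera images.
- gauge: steel plug gauge, plug down in the block. Origin: centre of the tip face, z up to the handle; 190 g. Plug 23 mm thick, 36 mm long (tip chamfered 1.5 mm); shoulder disc 30 mm across, 36 to 41 mm above the tip; round ribbed handle 20 mm thick, 41 to 101 mm. Shoulder on a sleeve's rim: tip 4 mm above the sleeve's lower end
- eyepiece: microscope eyepiece, barrel down in the block. Origin: centre of the barrel's lower face, z up; 85 g. Barrel 23 mm thick, 30 mm long (foot chamfered 1.5 mm); black round head 32 mm thick from 30 to 54 mm, rubber rim 29 mm thick to 60 mm. Home in a good sleeve the head sits on the rim: origin 10 mm above the sleeve's lower end
- block: fixed wooden block 70 x 145 x 42 mm with two round holes 75 mm apart along its y, each 26 mm in diameter and 38 mm deep, chamfered; origin at the centre of its underside. The gauge hangs by its shoulder in one (tip 6 mm above the desk), the eyepiece by its head in the other
- block_gauge (a point): centre of the mouth of the gauge's hole, on the block's top
- block_eyepiece (a point): centre of the mouth of the eyepiece's hole, on the block's top
- rack: fixed wooden rack 75 x 170 x 18 mm, its two recesses 90 mm apart along its y; each recess 37 mm across and 10 mm deep (floor 8 mm above the desk); origin at the centre of its underside
- rack_left (a point): centre of the floor of the recess at the robot's left (+y)
- rack_right (a point): centre of the floor of the recess at the robot's right (-y)
- sleeve_1: steel tube 34 mm outside, 40 mm tall, 140 g, standing in a recess of the rack with 1.5 mm play. Origin: centre of its lower end, z up the bore. Bore 24 mm at the mouth; in a good sleeve right through; a bad one was not reamed through: 14 mm below the mouth a hard ledge narrows it to 19 mm. Of the two one is bad; which is not marked
- sleeve_2: the other sleeve, alike outside; see sleeve_1. A gauge jerked out fast can drag a sleeve up out of its recess: ease it straight out
- tray: fixed shallow open white tray, outside 140 (x) x 110 (y) x 22 mm, walls and floor 4 mm thick, empty; origin at the centre of its underside
- trial_lens_1: red-rimmed round trial lens, 38 mm across, 4 mm thick, with a small tab, lying flat; bystander
- trial_lens_2: a second such trial lens; bystander
- flipper: black lens flipper lying flat: two round lenses on a bar, 132 x 42 x 7 mm, long way along its y; bystander
- spectacles: wire spectacles standing open, 142 mm wide, 45 mm high, temples 140 mm long towards its -x; bystander
- trial_frame: metal trial frame lying flat, two round cells, about 136 x 80 x 14 mm; bystander
- pen_torch: pen torch lying, 131 mm long, 13 mm thick; bystander
- spray: lens-cleaner bottle standing, 42 mm across, 125 mm tall; bystander

How it is judged:
By the outcome, as a careful person would: the job done as asked, in the order asked, and still so for the second after the job is handed in, with the robot touching nothing.
It also fails if it takes over 72 s, if anything falls off the work surface, if the arm or the gripper's body presses on something with over 40 N, if the wrist force passes 120 N, or if a joint passes its speed limit or range.

## Robot

A 7-joint arm with a two-finger parallel gripper is mounted at the origin on the work surface. World frame = base frame: x ahead of the robot, y to its left, z up, the work surface at z = 0. Lengths are in mm, angles in rad, forces in N, time in s.
With the tool pointing down it reaches from about 425 to 875 mm from the base axis. Payload 8.4 kg.
Tool frame: the origin (TCP) lies between the finger pads; the fingertips stand 22 mm ahead of it and the grasp point (between the pads) lies 3 mm ahead of it; z points along the fingers, y is the line along which they close (so a half turn about z gives the same grasp; the last joint's range is limited). The gripper opens to 85 mm and grips with 20 to 120 N. Pads are 22 mm wide; open, the fingers measure 114 mm over their backs; the gripper's body (76 mm by 85 mm) begins 54 mm behind the grasp point. The pads swing forward as they close: fully open they stand 13 mm farther back than shut.
Start: joints at [1.238, 0.333, 0.04, 1.465, -0.013, 1.343, -0.059], TCP at [150.568, -632.293, 253.308] pointing down, gripper open.
Joint ranges: [-2.58, 2.58], [-0.38, 2.09], [-1.3, 1.39], [0.25, 2.4], [-1.5, 4.64], [0.08, 2.09], [-2.65, 2.65]. Speed limits (rad/s): [2.22, 2.22, 2.79, 2.79, 3.14, 3.14, 3.14].

## Interface

Orientations are given as [roll, pitch, yaw] about the fixed x, y, z axes, in that order (R = Rz(yaw) Ry(pitch) Rx(roll)).
In Python, from rig import env gives the robot as it stands.
- The arm moves only by the tool apply_moves, never from a script. Its argument "motion" is a list of rows, each a list of 7 numbers: the turn, a rotation vector about the tool's x, y, z in units of 6 degrees (1.0 is 6 degrees), then the shift along the tool's x, y, z in units of 25 mm (1.0 is 25 mm), then the gripper command: -1 is shut, 1 is fully open, values between are in proportion. A call has exactly 5 rows; each row shifts and turns the commanded pose from where the row before left it, along the tool's axes as they then stand; what a row does not reach is not made up. A row lasts 1/12 s, in which the tool goes at most 41.7 mm and 7.16 degrees, less where a joint would pass 70% of its speed; a pose out of reach is approached as far as the arm can. A call is refused whole if a number of a shift passes 1 or a number of a turn 1, either way. A call with a gripper value outside its range is refused whole. The fingers move at their own pace and stop on an object; the grip force is fixed at half the most. Time passes only in rows, so rows that do not move let the fingers close, or fill a call up. It gives the time, the measured TCP pose, the force, the opening and the grip force at its end, in the units of the state.
- env.read_state(): the state, without advancing time (a new reading comes with each control period).
- env.grab_frame(name): name is "scene" or "top" or "wrist"; returns a dict with "pixels" (480x640x3 uint8, red, green, blue), "fov_y" (degrees; the focal length in pixels is half the picture's height over the tangent of half this angle, whatever the lens; pixels are square), "cx", "cy" (the principal point, pixels), "extrinsics" (4x4, takes a point from camera to world coordinates); the wrist camera has in their place "hand_eye" (4x4, takes a point from camera to tool coordinates, whose origin is the TCP and whose axes are the flange's). Camera axes: x right, y down, z forward; pixel columns grow to the right and rows downward; lengths in mm; the calibration is good to about 2 mm. A picture is of the moment at which its call begins: read the wrist's pose just before it. There is no depth.
- env.hand_in(): hands the job in; it is judged then, once.
Trained networks look in the newest picture that a camera, given by its name, has taken for a name from the list of things; names that differ only in an ending like _2 or _b are one class to them, and where a whole thing is asked for, a point or a joint stands for the part that bears it (a point fixed in the world has none). Each returns a list of dicts, best first, with "score" (0 to 1); they miss things now and then, are a little off and sometimes report something else, mostly with a low value. They report only what shows in the picture. A call takes as long as a camera call.
- env.find_in(name, camera): "at" ([x, y, z] in mm, in the coordinates of the camera as it stood for that picture, good to about 4 mm: the middle of the surface that is visible of it).
- env.trace(name, camera): "pixels" (480x640 bool, what is visible of it).
The state is a dict: "t": time; "joints": joint angles; "joint_vel": joint speeds; "effort": joint torques, N m; "ee_pos": TCP position; "ee_rot": TCP orientation; "contact_force": force on the tool from outside, world axes, zero at the start; "torque": the same for the moment, N m; "grip_width": finger opening in mm; "grip_force": force on a finger pad.
Only numpy, scipy, OpenCV 4.12 (cv2) and the standard library are available. Lean on these libraries where they do the work, as an engineer would, in place of code of your own. Each camera call takes 0.05 s, during which the arm holds its last target. There are 200 camera calls.

## Working session

There is one attempt and no reset: what is moved stays moved. The work goes in short steps, Python scripts to look and compute and a tool call to move; the robot and the scene stay as the last step left them, time stands still between calls to the robot, and variables do not carry over. Pictures are saved under pics/ and viewed, at most 11 in all, crops included, and the job is handed in when it is done.

Besides the shell and the picture viewer there is one more tool, called in YAML: its name, and indented under it one key for each argument. apply_moves: Moves the arm, as the interface text tells. Its arguments: {"type":"object","properties":{"motion":{"type":"array"}},"required":["motion"]}

```bash
ls; mkdir -p pics; cat > h.py <<'E'
from rig import env
import numpy as np, cv2
from scipy.spatial.transform import Rotation as R
def snap(c,save=None):
    s=env.read_state(); f=env.grab_frame(c)
    if save: cv2.imwrite('pics/'+save,f['pixels'][:,:,::-1])
    if c=='wrist':
        T=np.eye(4);T[:3,:3]=R.from_euler('xyz',s['ee_rot']).as_matrix();T[:3,3]=s['ee_pos']
        E=T@np.array(f['hand_eye'])
    else: E=np.array(f['extrinsics'])
    F=240/np.tan(np.radians(f['fov_y'])/2)
    return f,E,F
def ray(f,E,F,u,v,z):
    d=E[:3,:3]@np.array([(u-f['cx'])/F,(v-f['cy'])/F,1]);o=E[:3,3]
    return o+d*(z-o[2])/d[2]
def proj(f,E,F,p):
    q=np.linalg.inv(E)@np.append(p,1);return np.array([f['cx']+F*q[0]/q[2],f['cy']+F*q[1]/q[2]])
E
python3 - <<'E'
from h import *
s=env.read_state();print({k:np.round(v,3).tolist() for k,v in s.items()})
for c in ['top','scene']:
    f,E,F=snap(c,c+'0.png');print(c,F,f['cx'],f['cy'],np.round(E,3).tolist())
    for n in ['gauge','eyepiece','block','rack','sleeve_1','tray','block_gauge','block_eyepiece','rack_left','rack_right','spectacles','spray','trial_frame','flipper','pen_torch','trial_lens_1']:
        for d in env.find_in(n,c)[:3]:
            print(n,round(d['score'],2),np.round((E@np.append(d['at'],1))[:3],1))
E
```

```text
pics
{'t': 0.0, 'joints': [1.238, 0.334, 0.04, 1.466, -0.013, 1.343, -0.059], 'joint_vel': [-0.0, 0.001, 0.002, 0.001, -0.0, -0.0, -0.002], 'effort': [0.001, -65.856, 1.366, -40.556, 0.017, 0.013, -0.0], 'ee_pos': [150.459, -631.899, 252.403], 'ee_rot': [-3.14, 0.0, 0.234], 'contact_force': [-0.835, 0.069, 0.369], 'torque': [0.016, 0.025, 0.003], 'grip_force': 0.0, 'grip_width': 85.471}
top 493.65679506809454 319.2008114346084 242.47761982318443 [[0.013, -0.982, 0.189, 352.75], [-1.0, -0.013, -0.001, -56.568], [0.003, -0.189, -0.982, 1042.375], [0.0, 0.0, 0.0, 1.0]]
gauge 0.72 [488.  366.6  80.2]
eyepiece 0.57 [705.1  80.8   9.9]
eyepiece 0.5 [477.5 298.3  70.7]
block 0.79 [479.4 335.1  42.6]
rack 0.72 [516.6  31.4  22.1]
sleeve_1 0.48 [519.9 -17.6  47.9]
tray 0.81 [ 483.6 -332.8    5. ]
tray 0.66 [517.4  79.4  51.1]
block_gauge 0.7 [484.1 336.1  39.1]
block_gauge 0.46 [478.4 297.3  69.9]
block_eyepiece 0.57 [487.4 332.2  45.1]
rack_left 0.79 [515.6  27.2  20.3]
rack_right 0.76 [519.   33.8  17.4]
rack_right 0.4 [ 672.3 -304.6   12.4]
rack_right 0.31 [482.9 335.5  38.7]
spectacles 0.
[... 814 characters left out ...]
4 [525.   76.   39.1]
sleeve_1 0.79 [529.7 -10.7  33. ]
sleeve_1 0.54 [523.6  74.7  35.5]
tray 0.6 [ 476.4 -332.4    4.4]
tray 0.17 [ 713.7 -114.8   27.1]
block_gauge 0.89 [508.2 333.2  39.2]
block_eyepiece 0.78 [511.2 332.8  39.4]
rack_left 0.8 [531.9  35.9  17.2]
rack_left 0.35 [508.2 333.3  42.3]
rack_right 0.97 [533.3  30.   20.9]
rack_right 0.55 [702.2  75.5   4.1]
spectacles 0.62 [ 478.9 -329.1    1.1]
spectacles 0.58 [ 710.7 -114.    26.5]
spray 0.6 [ 634.4 -455.4   67.8]
spray 0.52 [504.5 373.9  79. ]
trial_frame 0.97 [727.8 288.6  10.4]
trial_frame 0.33 [ 477.1 -333.1   -0. ]
flipper 0.96 [703.8  74.3   1.3]
trial_lens_1 0.41 [379.5  64.4   8.4]
trial_lens_1 0.41 [392.4 -65.    2.8]
```

View pics/top0.png

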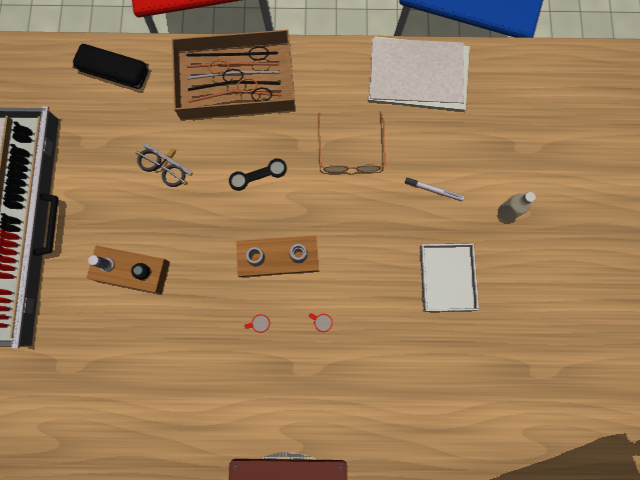

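View pics/scene0.png

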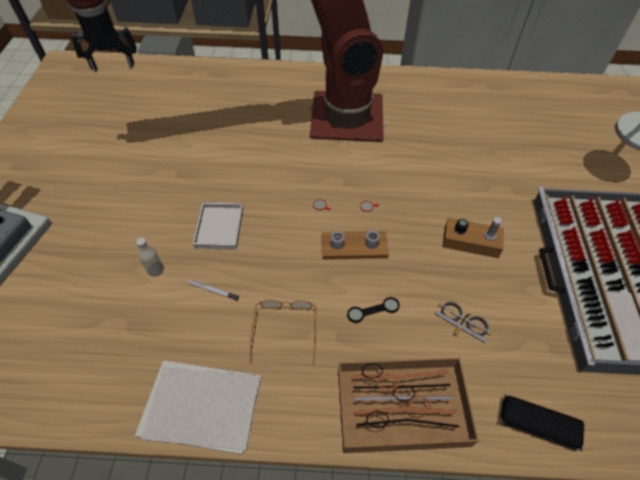

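Top view: block around pixel (128,270) with the gauge at (100,263) and the eyepiece at (141,271). The sleeves are at (255,256) and (299,253), and the tray is at (449,278). The scene view agrees with the layout. Next I'll plan a path around the base to above the rack.

```bash
cat > plan.py <<'E'
from h import *
def plan(targets, s=None, step=1.0):
    """targets: list of (x,y,z,yaw); prints rows of tool shifts (tool down), turn then shift"""
    s=s or env.read_state(); p=np.array(s['ee_pos']);yaw=s['ee_rot'][2]
    rows=[]
    for t in targets:
        q=np.array(t[:3],float);dy=(t[3]-yaw+np.pi)%(2*np.pi)-np.pi
        n=1
        while True:
            rr=[];y=yaw
            for i in range(n):
                ym=y+dy/n/2
                M=R.from_euler('xyz',[np.pi,0,ym]).as_matrix()
                d=M.T@((q-p)/n)/25; rr.append([0,0,-np.degrees(dy/n)/6,*d]); y+=dy/n
            if np.abs(rr).max()<=step: break
            n+=1
        rows+=rr;p=q;yaw=yaw+dy
    for i in range(0,len(rows),5): print([[round(float(v),2)+0. for v in r] for r in rows[i:i+5]])
E
python3 - <<'E'
from plan import *
f,E,F=snap('wrist');print(F,np.round(f['hand_eye'],3).tolist())
f,E,F=snap('top')
for n in ['block','rack','tray']:
    m=env.trace(n,'top')
    for d in m[:1]:
        c=cv2.minAreaRect(cv2.findNonZero(d['pixels'].astype(np.uint8)));print(n,d['score'],c)
        for b in cv2.boxPoints(c): print(np.round(ray(f,E,F,*b,{'block':42,'rack':18,'tray':22}[n]),1))
plan([(530,-330,255,1.0),(480,31,255,np.pi/2)])
E
```

```text
395.3169698152247 [[0.002, -0.959, -0.284, 73.26], [1.0, 0.002, -0.0, 0.57], [0.001, -0.284, 0.959, -120.758], [0.0, 0.0, 0.0, 1.0]]
block 0.69 ((128.00201416015625, 269.49066162109375), (78.25918579101562, 36.8007926940918), 12.171459197998047)
[462.7 415.7  42. ]
[537.2 407.3  42. ]
[504.9 247.5  42. ]
[431.3 258.   42. ]
rack 0.32 ((257.8284606933594, 322.3467102050781), (22.298734664916992, 18.026947021484375), 19.98310661315918)
[371.6  93.7  18. ]
[406.1  82.4  18. ]
[391.1  38.8  18. ]
[356.8  50.3  18. ]
[[0.0, 0.0, -0.37, 0.89, -0.4, 0.0], [0.0, 0.0, -0.37, 0.9, -0.36, 0.0], [0.0, 0.0, -0.37, 0.91, -0.33, 0.0], [0.0, 0.0, -0.37, 0.93, -0.29, 0.0], [0.0, 0.0, -0.37, 0.94, -0.26, 0.0]]
[[0.0, 0.0, -0.37, 0.95, -0.22, 0.0], [0.0, 0.0, -0.37, 0.95, -0.18, 0.0], [0.0, 0.0, -0.37, 0.96, -0.15, 0.0], [0.0, 0.0, -0.37, 0.96, -0.11, 0.0], [0.0, 0.0, -0.37, 0.97, -0.07, 0.0]]
[[0.0, 0.0, -0.37, 0.97, -0.04, 0.0], [0.0, 0.0, -0.37, 0.97, 0.0, 0.0], [0.0, 0.0, -0.37, 0.97, 0.04, 0.0], [0.0, 0.0, -0.37, 0.97, 0.08, 0.0], [0.0, 0.0, -0.37, 0.96, 0.11, 0.0]]
[[0.0, 0.0, -0.37, 0.96, 0.15, 0.0], [0.0, 0.0, -0.37, 0.95, 0.19, 0.0], [0.0, 0.0, -0.37, 0.94, 0.22, 0.0], [0.0, 0.0, -0.37, 0.94, 0.26, 0.0], [0.0, 0.0, -0.37, 0.92, 0.29, 0.0]]
[[0.0, 0.0, -0.36, 0.75, -0.62, 0.0], [0.0, 0.0, -0.36, 0.77, -0.59, 0.0], [0.0, 0.0, -0.36, 0.79, -0.56, 0.0], [0.0, 0.0, -0.36, 0.82, -0.53, 0.0], [0.0, 0.0, -0.36, 0.83, -0.5, 0.0]]
[[0.0, 0.0, -0.36, 0.85, -0.47, 0.0], [0.0, 0.0, -0.36, 0.87, -0.43, 0.0], [0.0, 0.0, -0.36, 0.89, -0.4, 0.0], [0.0, 0.0, -0.36, 0.9, -0.36, 0.0], [0.0, 0.0, -0.36, 0.91, -0.33, 0.0]]
[[0.0, 0.0, -0.36, 0.93, -0.3, 0.0], [0.0, 0.0, -0.36, 0.94, -0.26, 0.0], [0.0, 0.0, -0.36, 0.95, -0.22, 0.0], [0.0, 0.0, -0.36, 0.95, -0.19, 0.0], [0.0, 0.0, -0.36, 0.96, -0.15, 0.0]]
```

apply_moves:
  motion:
    - [0,0,-0.37,0.89,-0.4,0,1]
    - [0,0,-0.37,0.9,-0.36,0,1]
    - [0,0,-0.37,0.91,-0.33,0,1]
    - [0,0,-0.37,0.93,-0.29,0,1]
    - [0,0,-0.37,0.94,-0.26,0,1]

```text
t: 2.37
ee_pos: [249.7, -556.0, 253.5]
ee_rot: [3.141, -0.0, 0.433]
contact_force: [1.0, 0.8, -0.3]
grip_width: 85.7
grip_force: 0.0
```

apply_moves:
  motion:
    - [0,0,-0.37,0.95,-0.22,0,1]
    - [0,0,-0.37,0.95,-0.18,0,1]
    - [0,0,-0.37,0.96,-0.15,0,1]
    - [0,0,-0.37,0.96,-0.11,0,1]
    - [0,0,-0.37,0.97,-0.07,0,1]

```text
t: 2.78
ee_pos: [344.9, -482.5, 253.4]
ee_rot: [3.142, 0.0, 0.625]
contact_force: [0.4, -0.2, 0.6]
grip_width: 85.4
grip_force: 0.0
```

apply_moves:
  motion:
    - [0,0,-0.37,0.97,-0.04,0,1]
    - [0,0,-0.37,0.97,0,0,1]
    - [0,0,-0.37,0.97,0.04,0,1]
    - [0,0,-0.37,0.97,0.08,0,1]
    - [0,0,-0.37,0.96,0.11,0,1]

```text
t: 3.2
ee_pos: [440.7, -408.2, 253.3]
ee_rot: [3.142, -0.0, 0.819]
contact_force: [-0.6, -1.1, -0.6]
grip_width: 85.2
grip_force: 0.0
```

apply_moves:
  motion:
    - [0,0,-0.37,0.96,0.15,0,1]
    - [0,0,-0.37,0.95,0.19,0,1]
    - [0,0,-0.37,0.94,0.22,0,1]
    - [0,0,-0.37,0.94,0.26,0,1]
    - [0,0,-0.37,0.92,0.29,0,1]

```text
t: 3.62
ee_pos: [536.2, -333.6, 253.2]
ee_rot: [-3.142, -0.0, 1.012]
contact_force: [-0.5, -0.3, -0.1]
grip_width: 85.5
grip_force: 0.0
```

```bash
python3 -c "
from plan import *
print(env.read_state()['ee_pos'],env.read_state()['ee_rot'])
plan([(515,65,255,np.pi/2)])"
```

```text
[ 536.15521733 -333.60298859  253.23413125] [-3.14150793e+00 -2.58291682e-04  1.01241774e+00]
[[0.0, 0.0, -0.33, 0.83, -0.56, 0.0], [0.0, 0.0, -0.33, 0.85, -0.53, 0.0], [0.0, 0.0, -0.33, 0.86, -0.5, 0.0], [0.0, 0.0, -0.33, 0.88, -0.47, 0.0], [0.0, 0.0, -0.33, 0.9, -0.44, 0.0]]
[[0.0, 0.0, -0.33, 0.91, -0.41, 0.0], [0.0, 0.0, -0.33, 0.93, -0.37, 0.0], [0.0, 0.0, -0.33, 0.94, -0.34, 0.0], [0.0, 0.0, -0.33, 0.95, -0.31, 0.0], [0.0, 0.0, -0.33, 0.96, -0.28, 0.0]]
[[0.0, 0.0, -0.33, 0.97, -0.24, 0.0], [0.0, 0.0, -0.33, 0.98, -0.21, 0.0], [0.0, 0.0, -0.33, 0.98, -0.17, 0.0], [0.0, 0.0, -0.33, 0.99, -0.14, 0.0], [0.0, 0.0, -0.33, 0.99, -0.1, 0.0]]
[[0.0, 0.0, -0.33, 1.0, -0.07, 0.0]]
```

apply_moves:
  motion:
    - [0,0,-0.33,0.83,-0.56,0,1]
    - [0,0,-0.33,0.85,-0.53,0,1]
    - [0,0,-0.33,0.86,-0.5,0,1]
    - [0,0,-0.33,0.88,-0.47,0,1]
    - [0,0,-0.33,0.9,-0.44,0,1]

```text
t: 4.03
ee_pos: [530.9, -208.3, 253.2]
ee_rot: [-3.141, -0.0, 1.185]
contact_force: [0.9, -0.1, 1.1]
grip_width: 85.6
grip_force: 0.0
```

apply_moves:
  motion:
    - [0,0,-0.33,0.91,-0.41,0,1]
    - [0,0,-0.33,0.93,-0.37,0,1]
    - [0,0,-0.33,0.94,-0.34,0,1]
    - [0,0,-0.33,0.95,-0.31,0,1]
    - [0,0,-0.33,0.96,-0.28,0,1]

```text
t: 4.45
ee_pos: [526.7, -83.2, 253.4]
ee_rot: [3.141, 0.0, 1.358]
contact_force: [0.7, 0.3, 0.5]
grip_width: 85.3
grip_force: 0.0
```

apply_moves:
  motion:
    - [0,0,-0.43,0.99,-0.24,0,1]
    - [0,0,-0.43,0.99,-0.21,0,1]
    - [0,0,-0.43,0.98,-0.17,0,1]
    - [0,0,-0.43,0.98,-0.14,0,1]
    - [0,0,-0.33,0.99,-0.1,0,1]

```text
t: 4.87
ee_pos: [520.8, 41.9, 253.4]
ee_rot: [3.141, -0.0, 1.574]
contact_force: [0.4, -0.5, 0.4]
grip_width: 85.5
grip_force: 0.0
```

```bash
python3 - <<'E'
from plan import *
for i in range(4): f,E,F=snap('wrist','w1.png')
s=env.read_state();print(s['t'],s['ee_pos'],s['ee_rot'])
g=cv2.cvtColor(f['pixels'],cv2.COLOR_RGB2GRAY)
for n in ['rack','sleeve_1']:
    for d in env.find_in(n,'wrist')[:3]: print(n,round(d['score'],2),np.round((E@np.append(d['at'],1))[:3],1))
for d in env.trace('sleeve_1','wrist')[:3]:
    m=d['pixels'].astype(np.uint8);c=cv2.findContours(m,cv2.RETR_EXTERNAL,2)[0];c=max(c,key=cv2.contourArea)
    print(d['score'],m.sum(),cv2.fitEllipse(c),cv2.boundingRect(c))
E
```

```text
5.0667 [521.04685485  40.80297612 253.35658217] [3.14153160e+00 7.06299538e-05 1.57197376e+00]
rack 0.98 [517.5  42.2  15.1]
sleeve_1 0.77 [516.3  73.9  51.2]
sleeve_1 0.71 [526.3 -13.3  39.1]
sleeve_1 0.31 [715.5 -74.3  33.4]
0.84 1012 ((312.2550048828125, 168.1894989013672), (40.53135299682617, 43.73890686035156), 4.576656341552734) (291, 146, 42, 45)
0.73 1388 ((320.62841796875, 265.0387268066406), (38.38892364501953, 48.04771423339844), 179.44515991210938) (302, 242, 39, 47)
```

View pics/w1.png

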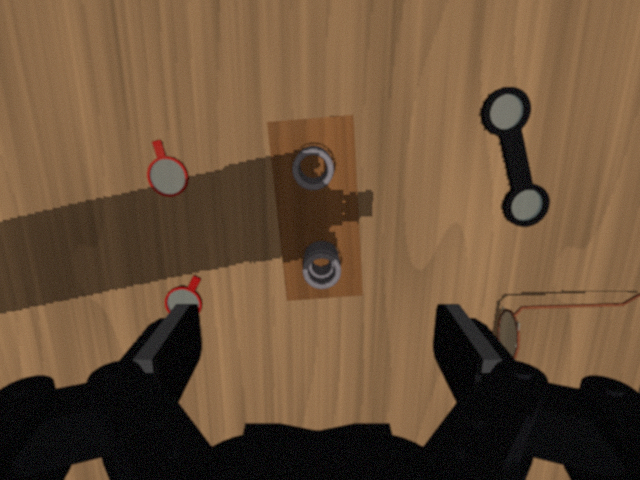

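Wrist view: left sleeve rim at about (313,167), right one at about (321,266). Nothing is blocking them. I'll get a closer, standardized view of each sleeve from straight above.

apply_moves:
  motion:
    - [0,0,0,-0.8,0,0.8,1]
    - [0,0,0,-0.8,0.1,0.8,1]
    - [0,0,0,-0.6,0.1,0.6,1]
    - [0,0,0,0,0,0,1]
    - [0,0,0,0,0,0,1]

```text
t: 5.63
ee_pos: [525.6, -17.1, 197.6]
ee_rot: [-3.14, -0.0, 1.566]
contact_force: [-0.2, 0.7, 0.9]
grip_width: 85.6
grip_force: 0.0
```

```bash
cat >> h.py <<'E'
def fitrim(f,E,F,xy,z,r,ri=None,span=8,blur=1.5,inv=False):
    """find circle centre (x,y) at height z maximising gradient (radially) along projected circle(s) r"""
    g=cv2.GaussianBlur(cv2.cvtColor(f['pixels'],cv2.COLOR_RGB2GRAY).astype(np.float32),(0,0),blur)
    a=np.linspace(0,2*np.pi,180,endpoint=False);C=np.c_[np.cos(a),np.sin(a),0*a]
    Ei=np.linalg.inv(E)
    def samp(x,y,rad):
        P=np.array([x,y,z])+C*rad;q=P@Ei[:3,:3].T+Ei[:3,3]
        return cv2.remap(g,(f['cx']+F*q[:,0]/q[:,2]).astype(np.float32),(f['cy']+F*q[:,1]/q[:,2]).astype(np.float32),1).ravel()
    best=None;rs=[r] if ri is None else [r,ri]
    from scipy.optimize import minimize
    def cost(p): return -sum(np.abs(samp(p[0],p[1],k+.6)-samp(p[0],p[1],k-.6)).clip(0,25).mean() for k in rs)
    gx=[(cost((xy[0]+i,xy[1]+j)),xy[0]+i,xy[1]+j) for i in np.arange(-span,span+.1,.5) for j in np.arange(-span,span+.1,.5)]
    b=min(gx);res=minimize(cost,b[1:],method='Nelder-Mead',options=dict(xatol=.05,fatol=.01))
    return res.x,-res.fun
E
python3 - <<'E'
from h import *
f,E,F=snap('wrist','w2.png');s=env.read_state();print(s['ee_pos'])
for y0,x0 in((76,518),(-13,524)):
  for k in ((17,12),(17,None),(12,None)):
    print(y0,k,fitrim(f,E,F,(x0,y0),48,*k))
E
```

```text
[526.13382808 -15.83169889 198.51579282]
76 (17, 12) (array([518.23170269,  76.13200449]), np.float64(36.47901153564453))
76 (17, None) (array([518.17256186,  76.3771028 ]), np.float64(14.552062034606934))
76 (12, None) (array([518.24948865,  75.69632429]), np.float64(22.432315826416016))
-13 (17, 12) (array([526.21462355, -12.68954843]), np.float64(11.599748611450195))
-13 (17, None) (array([526.21750793, -12.56272316]), np.float64(6.196680545806885))
-13 (12, None) (array([526.25235958, -12.80032902]), np.float64(5.4342851638793945))
```

View pics/w2.png

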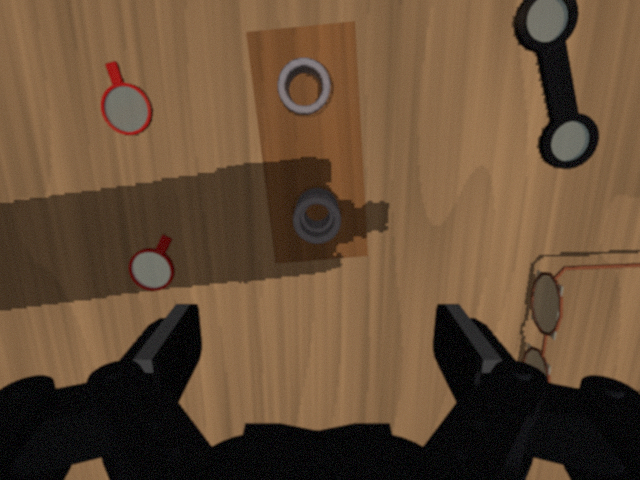

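Here the right sleeve's rim is at about (317,220), in the arm's shadow, and the left one's is at about (304,87). Both fits lie on the rims. Now above the left one, then the block.

apply_moves:
  motion:
    - [0,0,0,0.9,-0.1,0,1]
    - [0,0,0,0.9,-0.1,0,1]
    - [0,0,0,0.9,-0.1,0,1]
    - [0,0,0,0.9,0,0,1]
    - [0,0,0,0,0,0,1]

```text
t: 6.1
ee_pos: [518.6, 80.7, 200.0]
ee_rot: [3.139, -0.002, 1.576]
contact_force: [-0.3, -0.3, 0.3]
grip_width: 85.6
grip_force: 0.0
```

```bash
python3 - <<'E'
from plan import *
f,E,F=snap('wrist','w3.png');s=env.read_state();print(s['ee_pos'])
for y0,x0 in((76,518),(-13,526)):
    print(y0,fitrim(f,E,F,(x0,y0),48,17,12))
plan([(492,335,257,np.pi/2)])
E
```

```text
[518.83813464  78.22462315 199.78689671]
76 (array([518.41435604,  76.64942865]), np.float64(13.074054718017578))
-13 (array([526.4967865 , -12.56595612]), np.float64(33.662818908691406))
[[0.0, 0.0, 0.0, 0.93, -0.09, -0.21], [0.0, 0.0, 0.0, 0.93, -0.09, -0.21], [0.0, 0.0, 0.0, 0.93, -0.1, -0.21], [0.0, 0.0, 0.0, 0.93, -0.1, -0.21], [0.0, 0.0, 0.0, 0.93, -0.1, -0.21]]
[[0.0, 0.0, 0.0, 0.93, -0.1, -0.21], [0.0, 0.0, 0.0, 0.93, -0.1, -0.21], [0.0, 0.0, 0.0, 0.93, -0.1, -0.21], [0.0, 0.0, 0.0, 0.93, -0.1, -0.21], [0.0, 0.0, 0.0, 0.93, -0.1, -0.21]]
[[0.0, 0.0, 0.0, 0.93, -0.1, -0.21]]
```

apply_moves:
  motion:
    - [0,0,0,0.93,-0.1,-0.2,1]
    - [0,0,0,0.93,-0.1,-0.2,1]
    - [0,0,0,0.93,-0.1,-0.2,1]
    - [0,0,0,0.93,-0.1,-0.2,1]
    - [0,0,0,0.93,-0.1,-0.2,1]

```text
t: 6.57
ee_pos: [506.7, 191.5, 224.5]
ee_rot: [3.14, -0.0, 1.568]
contact_force: [0.8, -0.0, 0.2]
grip_width: 85.5
grip_force: 0.0
```

apply_moves:
  motion:
    - [0,0,0,0.93,-0.1,-0.2,1]
    - [0,0,0,0.93,-0.1,-0.2,1]
    - [0,0,0,0.93,-0.1,-0.2,1]
    - [0,0,0,0.93,-0.1,-0.2,1]
    - [0,0,0,0.93,-0.1,-0.2,1]

```text
t: 6.98
ee_pos: [494.4, 307.8, 249.5]
ee_rot: [3.14, -0.0, 1.568]
contact_force: [0.7, 0.6, 0.4]
grip_width: 85.2
grip_force: 0.0
```

apply_moves:
  motion:
    - [0,0,0,1,0,-0.1,1]
    - [0,0,0,0,0,0,1]
    - [0,0,0,0,0,0,1]
    - [0,0,0,0,0,0,1]
    - [0,0,0,0,0,0,1]

```text
t: 7.4
ee_pos: [494.9, 330.6, 250.9]
ee_rot: [3.141, 0.001, 1.567]
contact_force: [-0.5, 0.4, 0.1]
grip_width: 85.2
grip_force: 0.0
```

```bash
python3 - <<'E'
from plan import *
f,E,F=snap('wrist','w4.png');s=env.read_state();print(s['ee_pos'],s['ee_rot'])
for n in ['gauge','eyepiece']:
    for d in env.find_in(n,'wrist')[:2]: print(n,round(d['score'],2),np.round((E@np.append(d['at'],1))[:3],1))
print('g top',fitrim(f,E,F,(488,367),107,10)); print('g shoulder',fitrim(f,E,F,(488,367),47,15)); print('e rim',fitrim(f,E,F,(477,298),72,14.5,16));
E
```

```text
[494.8225353  330.57373493 250.90334823] [3.14127382e+00 6.27613238e-04 1.56704226e+00]
gauge 0.76 [498.  381.3 107.9]
eyepiece 0.58 [482.6 303.   71.9]
g top (array([494.78861569, 376.58303231]), np.float64(23.422801971435547))
g shoulder (array([494.78446089, 375.46101139]), np.float64(13.527151107788086))
e rim (array([476.05909692, 296.52324481]), np.float64(19.36247444152832))
```

View pics/w4.png

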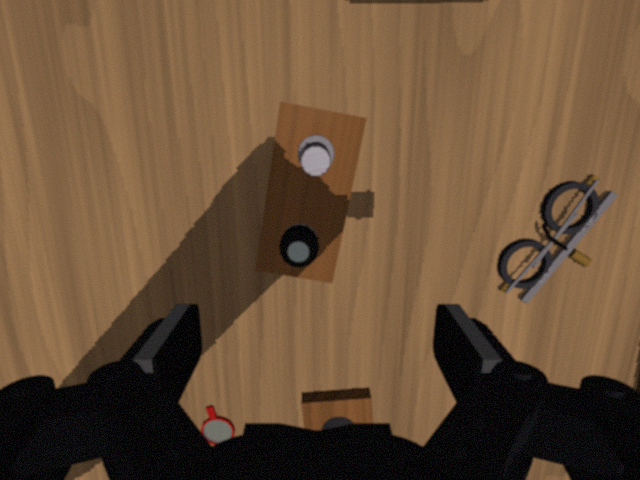

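Wrist view: gauge top at about (316,160) with the shoulder behind it at about (316,150). The eyepiece is at about (299,246). I'll re-measure each from straight above.

apply_moves:
  motion:
    - [0,0,0,0.9,0,-0.1,1]
    - [0,0,0,0.9,0,-0.1,1]
    - [0,0,0,0,0,0,1]
    - [0,0,0,0,0,0,1]
    - [0,0,0,0,0,0,1]

```text
t: 7.97
ee_pos: [494.6, 376.1, 255.6]
ee_rot: [-3.141, 0.001, 1.568]
contact_force: [0.6, -0.9, 1.4]
grip_width: 85.2
grip_force: 0.0
```

```bash
python3 - <<'E'
from plan import *
f,E,F=snap('wrist');s=env.read_state();print(s['ee_pos'],s['ee_rot'])
fits={}
for n,a in dict(gtop=((493,376),107,10),gsh=((493,376),47,15),etop=((478,299),72,14.5),ehead=((478,299),66,16)).items():
    r=fitrim(f,E,F,*a);fits[n]=(r[0],a);print(n,r)
im=f['pixels'][:,:,::-1].copy()
im=cv2.resize(im,None,fx=3,fy=3,interpolation=cv2.INTER_CUBIC)
for n,(c,a) in fits.items():
    t=np.linspace(0,6.28,60);P=[proj(f,E,F,(c[0]+a[2]*np.cos(k),c[1]+a[2]*np.sin(k),a[1]))*3+1 for k in t]
    cv2.polylines(im,[np.int32(P)],True,(0,255,0),1)
u,v=np.int32(proj(f,E,F,(488,340,60))*3)
print(u,v);x0=max(u-400,0);y0=max(v-300,0);cv2.imwrite('pics/c5.png',im[y0:y0+600,x0:x0+800])
E
```

```text
[494.73262987 375.76241614 255.6326452 ] [3.14156926e+00 8.43032109e-04 1.56780594e+00]
gtop (array([495.18482083, 377.36196013]), np.float64(12.60322380065918))
gsh (array([498.72536623, 361.09279671]), np.float64(6.55375862121582))
etop (array([481.39436238, 303.5688361 ]), np.float64(11.920252799987793))
ehead (array([481.46741443, 307.60724539]), np.float64(14.722713470458984))
923 760
```

View pics/c5.png

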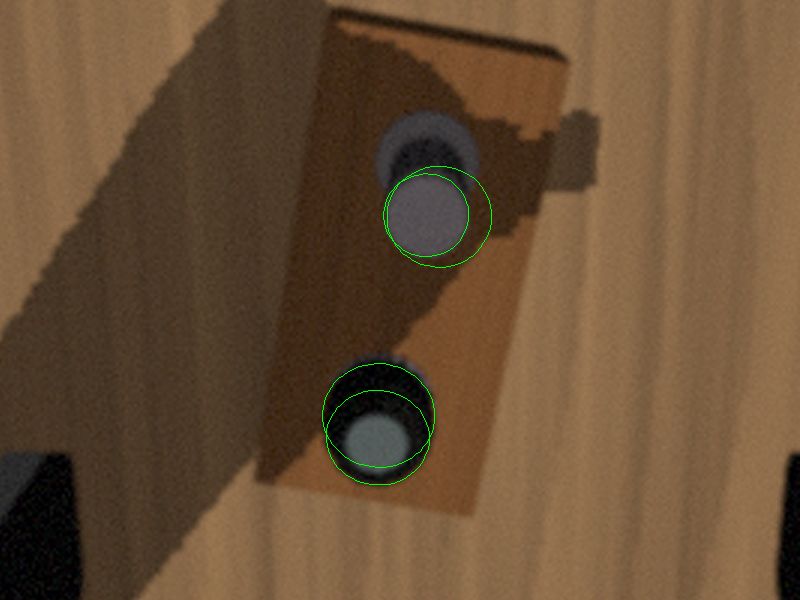

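The crop's gauge-top circle, at (428,215), sits right on the handle end. The eyepiece rim circle also fits, and their spacing comes out at 75.1 mm as it should. I'll descend on the gauge.

apply_moves:
  motion:
    - [0,0,0,0.06,0.02,1,1]
    - [0,0,0,0,0,1,1]
    - [0,0,0,0,0,1,1]
    - [0,0,0,0,0,1,1]
    - [0,0,0,0,0,1,0.4]

```text
t: 8.43
ee_pos: [495.4, 376.9, 129.8]
ee_rot: [3.141, 0.001, 1.567]
contact_force: [0.8, -0.2, -0.1]
grip_width: 75.4
grip_force: 0.0
```

apply_moves:
  motion:
    - [0,0,0,0,0,1,0]
    - [0,0,0,0,0,0.9,-0.2]
    - [0,0,0,0,0,0,-0.4]
    - [0,0,0,0,0,0,-0.7]
    - [0,0,0,0,0,0,-1]

```text
t: 8.85
ee_pos: [495.5, 378.4, 84.7]
ee_rot: [3.141, -0.001, 1.568]
contact_force: [0.5, 0.9, -1.1]
grip_width: 18.4
grip_force: 58.5
```

apply_moves:
  motion:
    - [0,0,0,0,0,0,-1]
    - [0,0,0,0,0,0,-1]
    - [0,0,0,0,0,0,-1]
    - [0,0,0,0,0,0,-1]
    - [0,0,0,0,0,0,-1]

```text
t: 9.27
ee_pos: [495.0, 378.6, 83.9]
ee_rot: [3.141, -0.0, 1.569]
contact_force: [-0.5, -0.6, 0.7]
grip_width: 18.6
grip_force: 58.6
```

apply_moves:
  motion:
    - [0,0,0,0,0,-0.4,-1]
    - [0,0,0,0,0,-0.6,-1]
    - [0,0,0,0,0,-0.8,-1]
    - [0,0,0,0,0,-0.9,-1]
    - [0,0,0,0,0,-0.7,-1]

```text
t: 9.68
ee_pos: [495.0, 379.1, 171.6]
ee_rot: [3.14, -0.002, 1.569]
contact_force: [0.1, 0.7, -2.1]
grip_width: 18.4
grip_force: 58.7
```

apply_moves:
  motion:
    - [0,0,0,-0.5,0,0,-1]
    - [0,0,0,-0.9,0.1,0,-1]
    - [0,0,0,-1,0.1,0,-1]
    - [0,0,0,-1,0.1,0,-1]
    - [0,0,0,-1,0.1,0,-1]

```text
t: 10.1
ee_pos: [504.4, 266.6, 168.4]
ee_rot: [3.142, 0.0, 1.569]
contact_force: [0.4, 0.6, -2.0]
grip_width: 18.8
grip_force: 58.7
```

apply_moves:
  motion:
    - [0,0,0,-1,0.1,0,-1]
    - [0,0,0,-1,0.1,0,-1]
    - [0,0,0,-1,0.1,0,-1]
    - [0,0,0,-1,0.1,0,-1]
    - [0,0,0,-1,0.1,0,-1]

```text
t: 10.52
ee_pos: [516.5, 141.4, 168.5]
ee_rot: [3.141, 0.0, 1.569]
contact_force: [1.4, 0.5, -2.1]
grip_width: 18.3
grip_force: 58.7
```

```bash
python3 - <<'E'
from plan import *
S=[]
for i in range(3): f,E,F=snap('wrist'); s=env.read_state();S.append([*s['ee_pos'],*s['ee_rot'],*s['contact_force'],s['grip_width']])
print(np.round(S,2)); 
# gauge top in hand
p=np.mean(S,0)[:3]; print('handle top',fitrim(f,E,F,p[:2],p[2]-77.9+101,10,span=5))
plan([(518.3,77.5,169,np.pi/2)])
E
```

```text
[[ 5.1756e+02  1.3542e+02  1.6814e+02 -3.1400e+00  0.0000e+00  1.5600e+00
   1.6100e+00 -6.3100e+00 -2.1200e+00  1.8750e+01]
 [ 5.1739e+02  1.3758e+02  1.6818e+02 -3.1400e+00  0.0000e+00  1.5600e+00
   4.4000e-01 -5.1000e-01 -2.9000e+00  1.8810e+01]
 [ 5.1701e+02  1.4023e+02  1.6836e+02 -3.1400e+00  0.0000e+00  1.5600e+00
   4.1000e-01 -2.6000e-01 -2.8500e+00  1.8390e+01]]
handle top (array([518.26722113, 136.66085889]), np.float64(18.666032791137695))
[[0.0, 0.0, -0.02, -0.84, 0.02, -0.01], [0.0, 0.0, -0.02, -0.84, 0.02, -0.01], [0.0, 0.0, -0.02, -0.84, 0.02, -0.01]]
```

apply_moves:
  motion:
    - [0,0,0,-0.8,0,0,-1]
    - [0,0,0,-0.8,0.04,0.3,-1]
    - [0,0,0,-0.7,0,0.5,-1]
    - [0,0,0,-0.2,0,0.5,-1]
    - [0,0,0,0,0,0,-1]

```text
t: 11.08
ee_pos: [516.2, 79.6, 133.5]
ee_rot: [-3.138, 0.001, 1.567]
contact_force: [-0.2, 0.2, -2.9]
grip_width: 18.5
grip_force: 58.7
```

```bash
python3 - <<'E'
from plan import *
S=[]
for i in range(5): f,E,F=snap('wrist'); s=env.read_state();S.append([*s['ee_pos'],*s['ee_rot'],*s['contact_force'],s['grip_width']])
print(np.round(S,2)); cv2.imwrite('pics/c6.png',cv2.resize(f['pixels'][100:340,160:480,::-1],None,fx=2.5,fy=2.5))
E
```

```text
[[ 5.1665e+02  8.1190e+01  1.3473e+02 -3.1400e+00 -0.0000e+00  1.5700e+00
  -3.9000e-01  6.8000e-01 -1.9400e+00  1.8570e+01]
 [ 5.1722e+02  8.2240e+01  1.3568e+02 -3.1400e+00 -0.0000e+00  1.5700e+00
   4.1000e-01 -1.1000e-01 -2.2200e+00  1.8450e+01]
 [ 5.1770e+02  8.2650e+01  1.3627e+02  3.1400e+00 -0.0000e+00  1.5700e+00
  -5.5000e-01 -2.4000e-01 -1.2200e+00  1.8830e+01]
 [ 5.1793e+02  8.2720e+01  1.3652e+02  3.1400e+00 -0.0000e+00  1.5700e+00
  -3.8000e-01 -4.2000e-01 -1.7900e+00  1.8700e+01]
 [ 5.1802e+02  8.2590e+01  1.3658e+02  3.1400e+00 -0.0000e+00  1.5700e+00
  -3.6000e-01 -6.0000e-02 -2.9000e+00  1.8870e+01]]
```

View pics/c6.png

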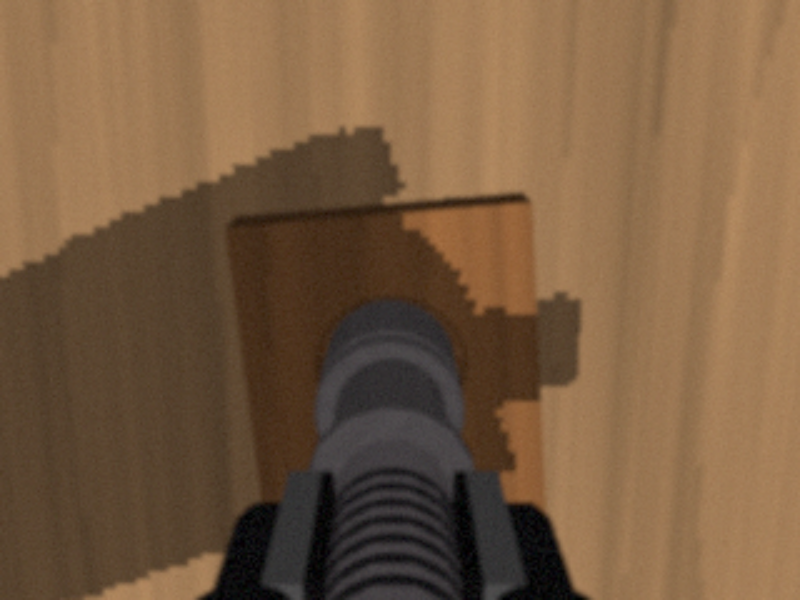

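The crop shows the plug lined up sideways with the rim behind it, at about x=390. The arm takes about 0.3 s to settle. I'll correct y by −5 mm, then go in slowly.

apply_moves:
  motion:
    - [0,0,0,-0.2,0.01,0.2,-1]
    - [0,0,0,0,0,0.1,-1]
    - [0,0,0,0,0,0,-1]
    - [0,0,0,0,0,0,-1]
    - [0,0,0,0,0,0,-1]

```text
t: 11.75
ee_pos: [518.0, 76.0, 128.4]
ee_rot: [-3.142, -0.0, 1.569]
contact_force: [0.0, 0.3, -2.2]
grip_width: 18.6
grip_force: 58.7
```

apply_moves:
  motion:
    - [0,0,0,0,0,0.05,-1]
    - [0,0,0,0,0,0.05,-1]
    - [0,0,0,0,0,0.05,-1]
    - [0,0,0,0,0,0.05,-1]
    - [0,0,0,0,0,0,-1]

```text
t: 12.17
ee_pos: [517.9, 76.0, 123.1]
ee_rot: [-3.141, -0.0, 1.569]
contact_force: [0.4, 0.0, -2.5]
grip_width: 18.6
grip_force: 58.7
```

apply_moves:
  motion:
    - [0,0,0,0.05,0.01,0,-1]
    - [0,0,0,0,0,0.05,-1]
    - [0,0,0,0,0,0.05,-1]
    - [0,0,0,0,0,0.05,-1]
    - [0,0,0,0,0,0.05,-1]

```text
t: 12.58
ee_pos: [518.2, 77.1, 118.2]
ee_rot: [-3.141, 0.0, 1.569]
contact_force: [-0.7, 0.4, -2.5]
grip_width: 18.6
grip_force: 58.7
```

apply_moves:
  motion:
    - [0,0,0,0,0,0.05,-1]
    - [0,0,0,0,0,0.05,-1]
    - [0,0,0,0,0,0.05,-1]
    - [0,0,0,0,0,0.05,-1]
    - [0,0,0,0,0,0,-1]

```text
t: 13.0
ee_pos: [518.1, 77.1, 113.1]
ee_rot: [-3.141, -0.0, 1.569]
contact_force: [0.5, -0.9, -2.5]
grip_width: 18.9
grip_force: 58.7
```

apply_moves:
  motion:
    - [0,0,0,0,0,0.05,-1]
    - [0,0,0,0,0,0.05,-1]
    - [0,0,0,0,0,0.05,-1]
    - [0,0,0,0,0,0.03,-1]
    - [0,0,0,0,0,0,-1]

```text
t: 13.42
ee_pos: [518.1, 77.1, 108.6]
ee_rot: [-3.141, -0.0, 1.569]
contact_force: [-0.3, -0.2, -1.9]
grip_width: 18.4
grip_force: 58.7
```

apply_moves:
  motion:
    - [0,0,0,0,0,0.12,-1]
    - [0,0,0,0,0,0.12,-1]
    - [0,0,0,0,0,0.12,-1]
    - [0,0,0,0,0,0.12,-1]
    - [0,0,0,0,0,0.08,-1]

```text
t: 13.83
ee_pos: [518.0, 77.1, 94.3]
ee_rot: [-3.141, -0.0, 1.569]
contact_force: [0.1, 0.1, -1.8]
grip_width: 18.6
grip_force: 58.7
```

apply_moves:
  motion:
    - [0,0,0,0,0,0.04,-1]
    - [0,0,0,0,0,0.04,-1]
    - [0,0,0,0,0,0,-1]
    - [0,0,0,0,0,0,-1]
    - [0,0,0,0,0,0,-1]

```text
t: 14.25
ee_pos: [518.4, 77.2, 93.0]
ee_rot: [3.141, -0.0, 1.569]
contact_force: [0.8, -0.4, -2.5]
grip_width: 18.5
grip_force: 58.7
```

apply_moves:
  motion:
    - [0,0,0,0,0,0.04,-1]
    - [0,0,0,0,0,0.04,-1]
    - [0,0,0,0,0,0.02,-1]
    - [0,0,0,0,0,0,-1]
    - [0,0,0,0,0,0,-1]

```text
t: 14.67
ee_pos: [518.2, 77.2, 90.3]
ee_rot: [-3.142, -0.0, 1.569]
contact_force: [0.1, 0.4, -2.4]
grip_width: 18.5
grip_force: 58.7
```

apply_moves:
  motion:
    - [0,0,0,0,0,0.02,-1]
    - [0,0,0,0,0,0.02,-1]
    - [0,0,0,0,0,0,-1]
    - [0,0,0,0,0,0,-1]
    - [0,0,0,0,0,0,-1]

```text
t: 15.08
ee_pos: [518.5, 77.2, 89.8]
ee_rot: [3.141, 0.0, 1.569]
contact_force: [-1.0, -1.4, 6.0]
grip_width: 18.5
grip_force: 59.5
```

Home on the shoulder: the tip is at z≈12 with about 8 N of contact, so the left sleeve is good. I'll ease it out.

apply_moves:
  motion:
    - [0,0,0,0,0,-0.04,-1]
    - [0,0,0,0,0,-0.08,-1]
    - [0,0,0,0,0,-0.12,-1]
    - [0,0,0,0,0,-0.16,-1]
    - [0,0,0,0,0,-0.2,-1]

```text
t: 15.5
ee_pos: [518.0, 77.1, 104.5]
ee_rot: [-3.141, -0.0, 1.569]
contact_force: [1.0, -0.4, -1.3]
grip_width: 18.7
grip_force: 59.0
```

apply_moves:
  motion:
    - [0,0,0,0,0,-0.2,-1]
    - [0,0,0,0,0,-0.2,-1]
    - [0,0,0,0,0,-0.2,-1]
    - [0,0,0,0,0,-0.2,-1]
    - [0,0,0,0,0,-0.2,-1]

```text
t: 15.92
ee_pos: [518.3, 77.2, 130.0]
ee_rot: [3.141, -0.0, 1.569]
contact_force: [0.6, 1.1, -2.1]
grip_width: 18.8
grip_force: 59.0
```

apply_moves:
  motion:
    - [0,0,0,0,0,-0.2,-1]
    - [0,0,0,0,0,-0.2,-1]
    - [0,0,0,0,0,-0.2,-1]
    - [0,0,0,0,0,-0.1,-1]
    - [0,0,0,-0.3,0,0,-1]

```text
t: 16.33
ee_pos: [518.5, 71.0, 147.7]
ee_rot: [3.14, -0.001, 1.571]
contact_force: [0.5, -0.4, -2.2]
grip_width: 18.6
grip_force: 59.0
```

apply_moves:
  motion:
    - [0,0,0,-0.7,0.1,0,-1]
    - [0,0,0,-1,0.1,0,-1]
    - [0,0,0,-0.9,0.1,0,-1]
    - [0,0,0,-0.6,0,0,-1]
    - [0,0,0,-0.1,0,0,-1]

```text
t: 16.75
ee_pos: [525.3, -17.2, 146.3]
ee_rot: [-3.141, 0.001, 1.564]
contact_force: [0.1, -0.1, -2.6]
grip_width: 18.7
grip_force: 59.0
```

apply_moves:
  motion:
    - [0,0,0,0,0,0,-1]
    - [0,0,0,0,0,0,-1]
    - [0,0,0,0,0,0,-1]
    - [0,0,0,0,0,0,-1]
    - [0,0,0,0,0,0,-1]

```text
t: 17.17
ee_pos: [525.6, -11.9, 146.9]
ee_rot: [3.142, -0.0, 1.57]
contact_force: [-1.2, -0.3, -1.5]
grip_width: 18.7
grip_force: 59.0
```

apply_moves:
  motion:
    - [0,0,0,0,0.03,0.3,-1]
    - [0,0,0,0,0,0.3,-1]
    - [0,0,0,0,0,0.12,-1]
    - [0,0,0,0,0,0,-1]
    - [0,0,0,0,0,0,-1]

```text
t: 17.58
ee_pos: [526.1, -12.8, 128.4]
ee_rot: [-3.141, -0.0, 1.569]
contact_force: [-0.0, -0.6, -2.0]
grip_width: 18.4
grip_force: 59.0
```

apply_moves:
  motion:
    - [0,0,0,0,0,0.05,-1]
    - [0,0,0,0,0,0.05,-1]
    - [0,0,0,0,0,0.05,-1]
    - [0,0,0,0,0,0.05,-1]
    - [0,0,0,0,0,0.05,-1]

```text
t: 18.0
ee_pos: [526.3, -12.8, 122.5]
ee_rot: [-3.142, -0.0, 1.569]
contact_force: [-0.5, 0.2, -1.4]
grip_width: 18.9
grip_force: 59.0
```

apply_moves:
  motion:
    - [0,0,0,0.03,0,0.05,-1]
    - [0,0,0,0,0,0.05,-1]
    - [0,0,0,0,0,0.05,-1]
    - [0,0,0,0,0,0.05,-1]
    - [0,0,0,0,0,0.05,-1]

```text
t: 18.42
ee_pos: [526.3, -12.1, 116.2]
ee_rot: [-3.142, -0.0, 1.569]
contact_force: [0.6, -0.0, -1.3]
grip_width: 18.5
grip_force: 59.0
```

apply_moves:
  motion:
    - [0,0,0,0,0,0.04,-1]
    - [0,0,0,0,0,0.04,-1]
    - [0,0,0,0,0,0.02,-1]
    - [0,0,0,0,0,0,-1]
    - [0,0,0,0,0,0,-1]

```text
t: 18.83
ee_pos: [526.3, -12.1, 113.8]
ee_rot: [-3.142, -0.0, 1.569]
contact_force: [-0.5, 0.5, -1.7]
grip_width: 19.0
grip_force: 59.0
```

Tip at about 35.9; the ledge would be at 34, so only small steps from here.

apply_moves:
  motion:
    - [0,0,0,0,0,0.02,-1]
    - [0,0,0,0,0,0.02,-1]
    - [0,0,0,0,0,0.02,-1]
    - [0,0,0,0,0,0.02,-1]
    - [0,0,0,0,0,0,-1]

```text
t: 19.25
ee_pos: [526.4, -12.1, 111.9]
ee_rot: [3.142, -0.0, 1.569]
contact_force: [-0.8, 0.3, -1.7]
grip_width: 18.8
grip_force: 59.0
```

apply_moves:
  motion:
    - [0,0,0,0,0,0.02,-1]
    - [0,0,0,0,0,0.02,-1]
    - [0,0,0,0,0,0,-1]
    - [0,0,0,0,0,0,-1]
    - [0,0,0,0,0,0,-1]

```text
t: 19.67
ee_pos: [526.6, -12.1, 111.7]
ee_rot: [3.141, 0.0, 1.569]
contact_force: [-4.2, -0.7, 7.0]
grip_width: 18.5
grip_force: 60.1
```

It stopped on the ledge: tip at z≈33.8 with about 9 N, so the right sleeve is the bad one. I'll ease out and carry the gauge back to the block.

apply_moves:
  motion:
    - [0,0,0,0,0,-0.04,-1]
    - [0,0,0,0,0,-0.08,-1]
    - [0,0,0,0,0,-0.12,-1]
    - [0,0,0,0,0,-0.16,-1]
    - [0,0,0,0,0,-0.2,-1]

```text
t: 20.08
ee_pos: [526.2, -12.1, 126.0]
ee_rot: [-3.141, -0.0, 1.569]
contact_force: [0.1, -0.0, -1.3]
grip_width: 18.9
grip_force: 58.8
```

apply_moves:
  motion:
    - [0,0,0,0,0,-0.2,-1]
    - [0,0,0,0,0,-0.4,-1]
    - [0,0,0,0,0,-0.6,-1]
    - [0,0,0,0.3,0,-0.5,-1]
    - [0,0,0,0.7,-0.05,0,-1]

```text
t: 20.5
ee_pos: [526.9, 11.4, 171.7]
ee_rot: [3.137, 0.001, 1.565]
contact_force: [0.4, -0.6, -2.2]
grip_width: 18.3
grip_force: 58.9
```

apply_moves:
  motion:
    - [0,0,0,1,-0.1,0,-1]
    - [0,0,0,1,-0.1,0,-1]
    - [0,0,0,1,-0.1,0,-1]
    - [0,0,0,1,-0.1,0,-1]
    - [0,0,0,1,-0.1,0,-1]

```text
t: 20.92
ee_pos: [512.7, 139.8, 169.4]
ee_rot: [3.14, -0.0, 1.569]
contact_force: [-0.8, 0.1, -2.2]
grip_width: 19.0
grip_force: 58.9
```

apply_moves:
  motion:
    - [0,0,0,1,-0.1,0,-1]
    - [0,0,0,1,-0.1,0,-1]
    - [0,0,0,1,-0.1,0,-1]
    - [0,0,0,1,-0.1,0,-1]
    - [0,0,0,1,-0.1,0,-1]

```text
t: 21.33
ee_pos: [500.3, 264.7, 169.4]
ee_rot: [3.141, -0.0, 1.569]
contact_force: [0.7, -0.3, -2.3]
grip_width: 18.4
grip_force: 58.9
```

apply_moves:
  motion:
    - [0,0,0,1,-0.1,0,-1]
    - [0,0,0,1,-0.05,0,-1]
    - [0,0,0,1,0,0,-1]
    - [0,0,0,0.8,0,0,-1]
    - [0,0,0,0.4,0,0,-1]

```text
t: 21.75
ee_pos: [495.8, 371.6, 169.4]
ee_rot: [3.142, -0.002, 1.572]
contact_force: [-1.0, -0.3, -1.8]
grip_width: 19.0
grip_force: 58.8
```

apply_moves:
  motion:
    - [0,0,0,0,0,0,-1]
    - [0,0,0,0,0,0,-1]
    - [0,0,0,0,0,0,-1]
    - [0,0,0,0,0,0,-1]
    - [0,0,0,0,0,0,-1]

```text
t: 22.17
ee_pos: [497.6, 366.6, 168.5]
ee_rot: [3.141, 0.001, 1.567]
contact_force: [0.9, 0.1, -2.4]
grip_width: 18.5
grip_force: 58.8
```

apply_moves:
  motion:
    - [0,0,0,0.47,-0.1,0,-1]
    - [0,0,0,0,0,0.6,-1]
    - [0,0,0,0,0,0.6,-1]
    - [0,0,0,0,0,0.3,-1]
    - [0,0,0,0,0,0,-1]

```text
t: 22.58
ee_pos: [493.7, 379.2, 129.0]
ee_rot: [-3.139, 0.002, 1.569]
contact_force: [-0.7, -0.3, -2.5]
grip_width: 18.3
grip_force: 58.8
```

apply_moves:
  motion:
    - [0,0,0,0,0,0,-1]
    - [0,0,0,0,0,0,-1]
    - [0,0,0,0,0,0.05,-1]
    - [0,0,0,0,0,0.05,-1]
    - [0,0,0,0,0,0.05,-1]

```text
t: 23.0
ee_pos: [494.8, 379.8, 127.5]
ee_rot: [3.141, -0.0, 1.569]
contact_force: [-1.2, -0.2, -3.3]
grip_width: 18.7
grip_force: 58.8
```

apply_moves:
  motion:
    - [0,0,0,-0.05,0.01,0.05,-1]
    - [0,0,0,0,0,0.08,-1]
    - [0,0,0,0,0,0.08,-1]
    - [0,0,0,0,0,0.08,-1]
    - [0,0,0,0,0,0.08,-1]

```text
t: 23.42
ee_pos: [494.8, 378.4, 117.6]
ee_rot: [-3.141, 0.0, 1.569]
contact_force: [-0.7, -0.3, -3.1]
grip_width: 18.4
grip_force: 58.8
```

apply_moves:
  motion:
    - [0,0,0,0,0,0.12,-1]
    - [0,0,0,0,0,0.12,-1]
    - [0,0,0,0,0,0.12,-1]
    - [0,0,0,0,0,0.12,-1]
    - [0,0,0,0,0,0.12,-1]

```text
t: 23.83
ee_pos: [494.8, 378.4, 102.5]
ee_rot: [-3.141, -0.0, 1.569]
contact_force: [-0.7, -0.2, -2.6]
grip_width: 18.5
grip_force: 58.8
```

apply_moves:
  motion:
    - [0,0,0,0,0,0.15,-1]
    - [0,0,0,0,0,0.15,-1]
    - [0,0,0,0,0,0.15,-1]
    - [0,0,0,0,0,0.1,-1]
    - [0,0,0,0,0,0.05,-1]

```text
t: 24.25
ee_pos: [494.6, 378.3, 87.3]
ee_rot: [-3.141, 0.0, 1.569]
contact_force: [-0.2, -1.1, -2.2]
grip_width: 18.7
grip_force: 58.8
```

apply_moves:
  motion:
    - [0,0,0,0,0,0.04,-1]
    - [0,0,0,0,0,0.04,-1]
    - [0,0,0,0,0,0.02,-1]
    - [0,0,0,0,0,0,-1]
    - [0,0,0,0,0,0,-1]

```text
t: 24.67
ee_pos: [494.8, 378.5, 85.5]
ee_rot: [3.141, -0.0, 1.569]
contact_force: [0.2, -0.5, -1.7]
grip_width: 18.6
grip_force: 58.8
```

apply_moves:
  motion:
    - [0,0,0,0,0,0.03,-1]
    - [0,0,0,0,0,0.03,-1]
    - [0,0,0,0,0,0,-1]
    - [0,0,0,0,0,0,-1]
    - [0,0,0,0,0,0,-1]

```text
t: 25.08
ee_pos: [494.9, 378.5, 84.0]
ee_rot: [3.141, -0.0, 1.569]
contact_force: [0.7, 0.9, -1.3]
grip_width: 18.5
grip_force: 59.2
```

apply_moves:
  motion:
    - [0,0,0,0,0,0,0]
    - [0,0,0,0,0,0,0]
    - [0,0,0,0,0,0,0.4]
    - [0,0,0,0,0,-0.2,0.6]
    - [0,0,0,0,0,-0.6,0.6]

```text
t: 25.5
ee_pos: [493.9, 377.5, 102.6]
ee_rot: [-3.139, 0.002, 1.569]
contact_force: [0.3, -0.3, 0.3]
grip_width: 68.6
grip_force: 0.0
```

apply_moves:
  motion:
    - [0,0,0,0,0,-1,0.6]
    - [0,0,0,0,0,-1,0.6]
    - [0,0,0,0,0,-1,0.6]
    - [0,0,0,0,0,-1,0.6]
    - [0,0,0,-0.4,0,-1,0.6]

```text
t: 25.92
ee_pos: [493.8, 370.3, 231.8]
ee_rot: [3.141, -0.002, 1.571]
contact_force: [0.6, -0.2, -0.8]
grip_width: 68.2
grip_force: 0.0
```

```bash
python3 - <<'E'
from plan import *
f,E,F=snap('wrist');f,E,F=snap('wrist');f,E,F=snap('wrist');s=env.read_state();print(s['ee_pos'],s['grip_width'],s['contact_force'])
print(fitrim(f,E,F,(495,377.5),107,10,span=4),fitrim(f,E,F,(481.4,303.6),72,14.5,span=4))
cv2.imwrite('pics/c7.png',cv2.resize(f['pixels'][60:360,120:520,::-1],None,fx=2,fy=2))
plan([(525,-12,150,np.pi/2)])
E
```

```text
[495.74717108 368.89019409 232.42077866] 68.34299196389699 [-0.44853323 -0.25633243 -0.45020128]
(array([495.76833743, 378.05892775]), np.float64(13.745393753051758)) (array([481.5693429 , 303.63710624]), np.float64(12.146872520446777))
[[0.0, 0.0, 0.0, -0.95, 0.08, 0.21], [0.0, 0.0, 0.0, -0.95, 0.08, 0.21], [0.0, 0.0, 0.0, -0.95, 0.08, 0.21], [0.0, 0.0, 0.0, -0.95, 0.08, 0.21], [0.0, 0.0, 0.0, -0.95, 0.07, 0.21]]
[[0.0, 0.0, 0.0, -0.95, 0.07, 0.21], [0.0, 0.0, 0.0, -0.95, 0.07, 0.21], [0.0, 0.0, 0.0, -0.95, 0.07, 0.21], [0.0, 0.0, 0.0, -0.95, 0.07, 0.21], [0.0, 0.0, 0.0, -0.95, 0.07, 0.21]]
[[0.0, 0.0, 0.0, -0.95, 0.07, 0.21], [0.0, 0.0, 0.0, -0.95, 0.07, 0.21], [0.0, 0.0, 0.0, -0.95, 0.07, 0.21], [0.0, 0.0, 0.0, -0.95, 0.07, 0.21], [0.0, 0.0, 0.0, -0.95, 0.07, 0.21]]
[[0.0, 0.0, 0.0, -0.95, 0.07, 0.21]]
```

View pics/c7.png

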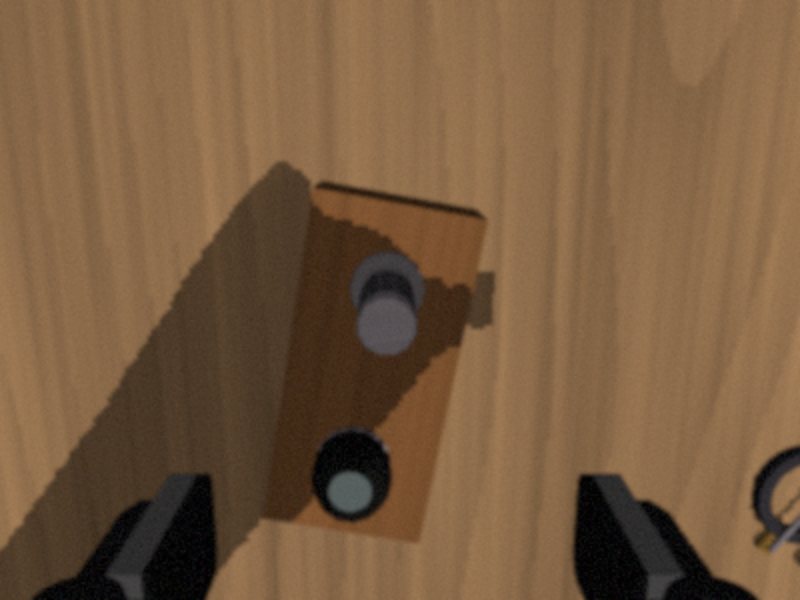

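The crop shows the gauge hanging upright again at (387,320), with the eyepiece untouched at (350,475). On to the bad sleeve at the right.

apply_moves:
  motion:
    - [0,0,0,-1,0.08,0.2,0.5]
    - [0,0,0,-1,0.08,0.2,0.5]
    - [0,0,0,-1,0.08,0.2,0.5]
    - [0,0,0,-1,0.08,0.2,0.5]
    - [0,0,0,-1,0.08,0.2,0.5]

```text
t: 26.48
ee_pos: [504.0, 242.3, 203.3]
ee_rot: [-3.141, 0.0, 1.569]
contact_force: [0.3, -0.3, 0.6]
grip_width: 64.1
grip_force: 0.0
```

apply_moves:
  motion:
    - [0,0,0,-1,0.08,0.2,0.5]
    - [0,0,0,-1,0.08,0.2,0.5]
    - [0,0,0,-1,0.08,0.2,0.5]
    - [0,0,0,-1,0.08,0.2,0.5]
    - [0,0,0,-1,0.08,0.2,0.5]

```text
t: 26.9
ee_pos: [513.8, 117.3, 178.4]
ee_rot: [-3.141, 0.0, 1.569]
contact_force: [0.8, 0.6, 0.4]
grip_width: 63.6
grip_force: 0.0
```

apply_moves:
  motion:
    - [0,0,0,-1,0.08,0.2,0.5]
    - [0,0,0,-1,0.08,0.2,0.5]
    - [0,0,0,-1,0.08,0.2,0.5]
    - [0,0,0,-1,0.08,0.2,0.5]
    - [0,0,0,-0.9,0.08,0.2,0.5]

```text
t: 27.32
ee_pos: [523.7, -5.6, 153.4]
ee_rot: [-3.141, 0.0, 1.569]
contact_force: [0.6, -0.5, -0.5]
grip_width: 64.3
grip_force: 0.0
```

apply_moves:
  motion:
    - [0,0,0,-0.3,0,0,0.5]
    - [0,0,0,0,0,0,0.5]
    - [0,0,0,0,0,0,0.5]
    - [0,0,0,0,0,0,0.5]
    - [0,0,0,0,0,0,0.5]

```text
t: 27.73
ee_pos: [524.2, -9.8, 154.2]
ee_rot: [3.141, -0.0, 1.571]
contact_force: [-1.0, 1.2, 0.1]
grip_width: 64.2
grip_force: 0.0
```

```bash
python3 - <<'E'
from plan import *
f,E,F=snap('wrist','w8.png');s=env.read_state();print(s['ee_pos'],s['ee_rot'],s['grip_width'])
for y0,x0 in((76,518),(-12.5,526)): print(y0,fitrim(f,E,F,(x0,y0),48,17,12,span=4))
f,E,F=snap('top')
for p in [(420,244),(475,243),(478,310),(424,312)]: print(np.round(ray(f,E,F,*p,22),1))
for d in env.trace('tray','top')[:1]:
    c=cv2.minAreaRect(cv2.findNonZero(d['pixels'].astype(np.uint8)));print(d['score'],c,[np.round(ray(f,E,F,*b,22)[:2],1) for b in cv2.boxPoints(c)])
E
```

```text
[524.14656463  -9.99685104 154.10709532] [ 3.14118527e+00 -3.55993635e-04  1.57123694e+00] 64.27043086931909
76 (array([518.15784476,  76.04618361]), np.float64(39.48210144042969))
-12.5 (array([526.3895359 , -12.68228054]), np.float64(14.152012825012207))
[ 548.4 -269.5   22. ]
[ 552.1 -385.5   22. ]
[ 412.  -385.1   22. ]
[ 406.5 -274.    22. ]
0.95 ((449.45135498046875, 277.02740478515625), (68.61428833007812, 56.32963562011719), 87.1375961303711) [array([ 548. , -268.7]), array([ 555.6, -387.5]), array([ 412.3, -387.8]), array([ 405.1, -272. ])]
```

apply_moves:
  motion:
    - [0,0,0,-0.09,0.09,0.6,0.5]
    - [0,0,0,0,0,0.9,0.5]
    - [0,0,0,0,0,0.9,0.5]
    - [0,0,0,0,0,0.8,0.5]
    - [0,0,0,0,0,0.6,0.5]

```text
t: 28.3
ee_pos: [525.7, -13.5, 57.2]
ee_rot: [-3.14, -0.0, 1.569]
contact_force: [0.0, -0.3, 0.2]
grip_width: 63.8
grip_force: 0.0
```

apply_moves:
  motion:
    - [0,0,0,0,0,0.4,0.5]
    - [0,0,0,0,0,0.06,0.5]
    - [0,0,0,0,0,0,0.2]
    - [0,0,0,0,0,0,0]
    - [0,0,0,0,0,0,-0.1]

```text
t: 28.72
ee_pos: [527.1, -13.8, 48.4]
ee_rot: [3.14, 0.0, 1.569]
contact_force: [-0.4, 0.3, 0.0]
grip_width: 38.3
grip_force: 0.0
```

apply_moves:
  motion:
    - [0,0,0,0,0,0,-0.3]
    - [0,0,0,0,0,0,-1]
    - [0,0,0,0,0,0,-1]
    - [0,0,0,0,0,0,-1]
    - [0,0,0,0,0,0,-1]

```text
t: 29.13
ee_pos: [526.8, -13.8, 48.6]
ee_rot: [3.14, 0.0, 1.569]
contact_force: [-3.4, 0.6, 7.1]
grip_width: 31.6
grip_force: 59.0
```

apply_moves:
  motion:
    - [0,0,0,0,0,-0.1,-1]
    - [0,0,0,0,0,-0.2,-1]
    - [0,0,0,0,0,-0.4,-1]
    - [0,0,0,0,0,-0.7,-1]
    - [0,0,0,-0.3,0,-0.7,-1]

```text
t: 29.55
ee_pos: [526.1, -19.8, 101.0]
ee_rot: [-3.141, -0.001, 1.571]
contact_force: [1.1, 0.7, -0.9]
grip_width: 31.5
grip_force: 59.4
```

apply_moves:
  motion:
    - [0,0,0,-0.7,-0.1,-0.4,-1]
    - [0,0,0,-1,-0.15,0,-1]
    - [0,0,0,-1,-0.15,0,-1]
    - [0,0,0,-1,-0.15,0,-1]
    - [0,0,0,-1,-0.15,0,-1]

```text
t: 29.97
ee_pos: [508.6, -140.0, 111.0]
ee_rot: [3.14, 0.0, 1.569]
contact_force: [0.3, -0.1, -1.7]
grip_width: 31.5
grip_force: 59.4
```

apply_moves:
  motion:
    - [0,0,0,-1,-0.15,0,-1]
    - [0,0,0,-1,-0.15,0,-1]
    - [0,0,0,-1,-0.15,0,-1]
    - [0,0,0,-1,-0.15,0,-1]
    - [0,0,0,-1,-0.15,0,-1]

```text
t: 30.38
ee_pos: [489.5, -265.1, 110.9]
ee_rot: [3.141, 0.0, 1.569]
contact_force: [1.0, 0.7, -0.9]
grip_width: 31.5
grip_force: 59.4
```

apply_moves:
  motion:
    - [0,0,0,-1,-0.15,0,-1]
    - [0,0,0,-0.8,-0.1,0,-1]
    - [0,0,0,-0.6,-0.1,0,-1]
    - [0,0,0,-0.3,0,0,-1]
    - [0,0,0,0,0,0,-1]

```text
t: 30.8
ee_pos: [480.5, -332.8, 110.2]
ee_rot: [3.141, 0.0, 1.567]
contact_force: [-0.0, 1.4, -1.6]
grip_width: 31.1
grip_force: 59.4
```

```bash
python3 - <<'E'
from plan import *
for i in range(4): f,E,F=snap('wrist','w9.png');
s=env.read_state();print(s['ee_pos'],s['ee_rot'],s['grip_width'],s['contact_force'])
for d in env.find_in('tray','wrist')[:1]: print(d['score'],np.round((E@np.append(d['at'],1))[:3],1))
E
```

```text
[ 481.39113729 -329.52431927  109.9547029 ] [ 3.14139541e+00 -6.82481480e-04  1.57112335e+00] 31.47939695220224 [-0.13848264  0.5446101  -0.89422334]
0.57 [ 484.9 -315.8    2.9]
```

View pics/w9.png

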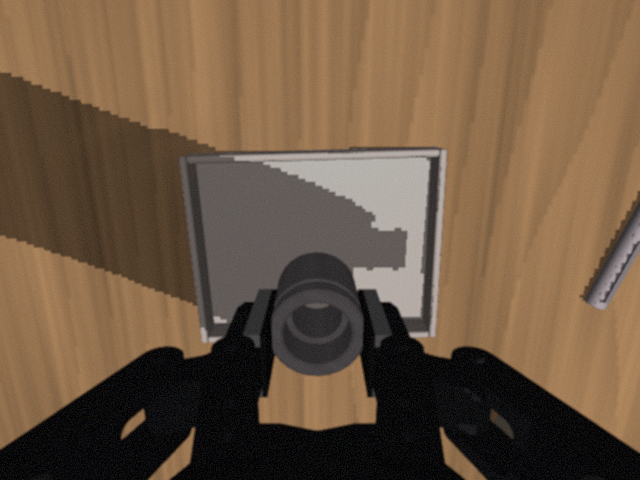

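The sleeve hangs upright in the pads, at about (317,325), and the tray spans roughly (183–445, 150–335), so it is above the middle. I'll lower it.

apply_moves:
  motion:
    - [0,0,0,0,0,0.5,-1]
    - [0,0,0,0,0,0.8,-1]
    - [0,0,0,0,0,0.6,-1]
    - [0,0,0,0,0,0.4,-1]
    - [0,0,0,0,0,0.1,-1]

```text
t: 31.47
ee_pos: [479.7, -330.0, 47.3]
ee_rot: [-3.139, -0.002, 1.57]
contact_force: [-0.4, 1.3, -0.7]
grip_width: 31.5
grip_force: 59.4
```

apply_moves:
  motion:
    - [0,0,0,0,0,0,-1]
    - [0,0,0,0,0,0.04,-1]
    - [0,0,0,0,0,0.04,-1]
    - [0,0,0,0,0,0,-1]
    - [0,0,0,0,0,0,-1]

```text
t: 31.88
ee_pos: [481.0, -331.5, 48.4]
ee_rot: [3.141, 0.001, 1.569]
contact_force: [0.9, 0.4, -1.2]
grip_width: 31.2
grip_force: 59.4
```

apply_moves:
  motion:
    - [0,0,0,0,0,0.04,-1]
    - [0,0,0,0,0,0.04,-1]
    - [0,0,0,0,0,0.03,-1]
    - [0,0,0,0,0,0,-1]
    - [0,0,0,0,0,0,-1]

```text
t: 32.3
ee_pos: [480.7, -331.3, 45.0]
ee_rot: [-3.141, -0.0, 1.569]
contact_force: [0.4, 0.1, -1.2]
grip_width: 31.0
grip_force: 59.4
```

apply_moves:
  motion:
    - [0,0,0,0,0,0.02,-1]
    - [0,0,0,0,0,0.02,-1]
    - [0,0,0,0,0,0.01,-1]
    - [0,0,0,0,0,0,-1]
    - [0,0,0,0,0,0,-1]

```text
t: 32.72
ee_pos: [480.8, -331.3, 44.6]
ee_rot: [-3.142, 0.0, 1.569]
contact_force: [-3.9, 1.1, 7.5]
grip_width: 31.3
grip_force: 60.6
```

apply_moves:
  motion:
    - [0,0,0,0,0,0,0]
    - [0,0,0,0,0,0,0.2]
    - [0,0,0,0,0,0,0.3]
    - [0,0,0,0,0,-0.3,0.3]
    - [0,0,0,0,0,-0.8,0.3]

```text
t: 33.13
ee_pos: [479.2, -330.3, 69.4]
ee_rot: [-3.138, -0.003, 1.569]
contact_force: [-0.0, 0.2, -0.6]
grip_width: 55.4
grip_force: 0.0
```

apply_moves:
  motion:
    - [0,0,0,0,0,-1,0.3]
    - [0,0,0,0,0,-1,0.3]
    - [0,0,0,0,0,-1,0.3]
    - [0,0,0,0.3,0,-1,0.3]
    - [0,0,0,0.7,0,-1,0.3]

```text
t: 33.55
ee_pos: [480.1, -308.1, 198.0]
ee_rot: [3.141, 0.001, 1.566]
contact_force: [0.6, -0.2, -0.2]
grip_width: 55.5
grip_force: 0.0
```

```bash
python3 - <<'E'
from plan import *
f,E,F=snap('wrist','w10.png')
s=env.read_state();print(s['ee_pos'],s['ee_rot'],s['grip_width'],s['contact_force'])
for z in (44,): print(fitrim(f,E,F,(481,-331.5),z,17,12,span=6))
for d in env.trace('sleeve_1','wrist')[:2]:
    print(d['score'],cv2.boundingRect(d['pixels'].astype(np.uint8)))
print(proj(f,E,F,(481,-331.5,44)),proj(f,E,F,(481,-331.5,4)))
E
```

```text
[ 483.34870221 -303.66245526  203.43567136] [3.13559109e+00 2.51082703e-03 1.57085818e+00] 55.850364833940944 [3.50082254 2.8915828  3.47805833]
(array([ 481.9238713 , -330.17043306]), np.float64(19.410518646240234))
0.8 (294, 218, 47, 59)
[316.49501118 255.39243598] [316.53771061 239.59539264]
```

The rim fit shows the sleeve standing in the tray at (482,−330). I'll go back to the eyepiece.

apply_moves:
  motion:
    - [0,0,0,1,0,-0.2,0.4]
    - [0,0,0,1,0,-0.2,0.4]
    - [0,0,0,1,0,-0.2,0.4]
    - [0,0,0,1,0,-0.2,0.4]
    - [0,0,0,1,0,0,0.4]

```text
t: 34.07
ee_pos: [481.2, -180.3, 217.1]
ee_rot: [3.141, 0.001, 1.569]
contact_force: [0.7, 0.4, -0.4]
grip_width: 59.6
grip_force: 0.0
```

apply_moves:
  motion:
    - [0,0,0,1,0,0,0.4]
    - [0,0,0,1,0,0,0.4]
    - [0,0,0,1,0,0,0.4]
    - [0,0,0,1,0,0,0.4]
    - [0,0,0,1,0,0,0.4]

```text
t: 34.48
ee_pos: [481.0, -55.2, 216.3]
ee_rot: [-3.142, 0.0, 1.569]
contact_force: [0.6, -0.5, 0.3]
grip_width: 60.2
grip_force: 0.0
```

apply_moves:
  motion:
    - [0,0,0,1,0,0,0.4]
    - [0,0,0,1,0,0,0.4]
    - [0,0,0,1,0,0,0.4]
    - [0,0,0,1,0,0,0.4]
    - [0,0,0,1,0,0,0.4]

```text
t: 34.9
ee_pos: [481.2, 69.7, 216.3]
ee_rot: [3.142, 0.0, 1.569]
contact_force: [-0.5, -0.2, -0.6]
grip_width: 59.8
grip_force: 0.0
```

apply_moves:
  motion:
    - [0,0,0,1,0,0,0.4]
    - [0,0,0,1,0,0,0.4]
    - [0,0,0,1,0,0,0.4]
    - [0,0,0,1,0,0,0.4]
    - [0,0,0,1,0,0,0.4]

```text
t: 35.32
ee_pos: [481.6, 194.7, 216.3]
ee_rot: [3.141, 0.0, 1.569]
contact_force: [0.6, 1.0, -1.1]
grip_width: 59.7
grip_force: 0.0
```

apply_moves:
  motion:
    - [0,0,0,1,0,0,0.4]
    - [0,0,0,1,0,0,0.4]
    - [0,0,0,0.9,0,0,0.4]
    - [0,0,0,0.7,0,0,0.4]
    - [0,0,0,0.4,0,0,0.4]

```text
t: 35.73
ee_pos: [481.2, 295.9, 216.2]
ee_rot: [-3.141, -0.001, 1.571]
contact_force: [-0.4, 0.4, 0.2]
grip_width: 59.9
grip_force: 0.0
```

apply_moves:
  motion:
    - [0,0,0,0.1,0,0,0.4]
    - [0,0,0,0,0,0,0.4]
    - [0,0,0,0,0,0,0.4]
    - [0,0,0,0,0,0,0.4]
    - [0,0,0,0,0,0,0.4]

```text
t: 36.15
ee_pos: [482.3, 295.0, 216.4]
ee_rot: [3.141, 0.001, 1.567]
contact_force: [-0.9, -0.0, -0.5]
grip_width: 59.9
grip_force: 0.0
```

```bash
python3 - <<'E'
from plan import *
f,E,F=snap('wrist','w11.png')
s=env.read_state();print(s['ee_pos'],s['ee_rot'],s['grip_width'],s['contact_force'])
r=fitrim(f,E,F,(481.5,303.6),72,14.5,span=5);print(r)
im=cv2.resize(f['pixels'][:,:,::-1],None,fx=4,fy=4,interpolation=cv2.INTER_CUBIC)
for c,z,rr in((r[0],72,14.5),(r[0],66,16)):
    P=[proj(f,E,F,(c[0]+rr*np.cos(k),c[1]+rr*np.sin(k),z))*4+1.5 for k in np.linspace(0,6.28,60)]
    cv2.polylines(im,[np.int32(P)],True,(0,255,0),1)
u,v=np.int32(proj(f,E,F,(*r[0],72))*4);im=im[max(v-250,0):v+250,max(u-300,0):u+300]
cv2.imwrite('pics/c11.png',np.clip(im.astype(int)*2,0,255))
E
```

```text
[482.30272635 295.15276993 216.42174793] [3.14121228e+00 4.96345441e-04 1.56744539e+00] 59.552859985315834 [ 5.47834934e-01 -6.59883380e-01 -5.89804293e-04]
(array([481.01424407, 307.55381802]), np.float64(14.472119331359863))[ WARN:0@1.038] global loadsave.cpp:1063 imwrite_ Unsupported depth image for selected encoder is fallbacked to CV_8U.
```

View pics/c11.png

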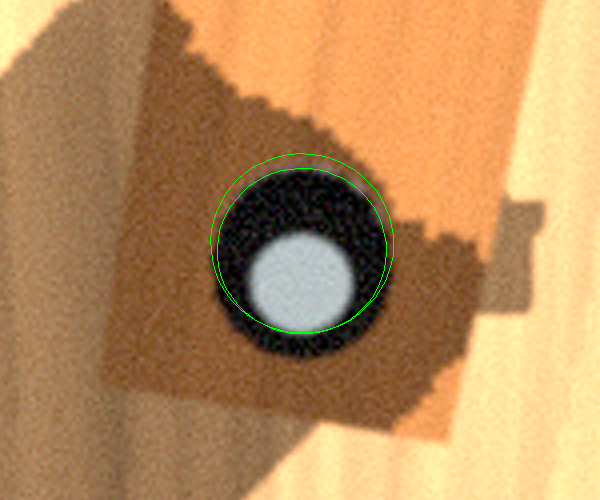

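The circle from the fit is about 4 mm too far up; it locked onto the shadow. The silhouette's lower edge at (300,355) puts the centre at y≈303.5, which agrees with the two earlier fits of (481.4,303.6), so I'm using that.

apply_moves:
  motion:
    - [0,0,0,0.3,-0.04,0.6,0.4]
    - [0,0,0,0.06,0,1,0.4]
    - [0,0,0,0,0,1,0.4]
    - [0,0,0,0,0,1,0.4]
    - [0,0,0,0,0,0.9,0.4]

```text
t: 36.62
ee_pos: [481.0, 304.4, 102.6]
ee_rot: [3.142, 0.0, 1.568]
contact_force: [0.7, -0.1, -0.9]
grip_width: 59.5
grip_force: 0.0
```

apply_moves:
  motion:
    - [0,0,0,0,0,0.6,0.4]
    - [0,0,0,0,0,0.3,0.4]
    - [0,0,0,0,0,0,0.4]
    - [0,0,0,0,0,0,0.4]
    - [0,0,0,0,0,0,0.4]

```text
t: 37.03
ee_pos: [481.6, 305.6, 82.6]
ee_rot: [3.14, -0.001, 1.569]
contact_force: [0.0, 0.3, 0.7]
grip_width: 59.6
grip_force: 0.0
```

apply_moves:
  motion:
    - [0,0,0,-0.04,0,0.3,0.4]
    - [0,0,0,0,0,0.2,0.4]
    - [0,0,0,0,0,0.1,0.4]
    - [0,0,0,0,0,0,0.2]
    - [0,0,0,0,0,0,0]

```text
t: 37.45
ee_pos: [480.8, 304.2, 66.2]
ee_rot: [-3.141, 0.0, 1.569]
contact_force: [0.6, -0.4, 0.3]
grip_width: 43.2
grip_force: 0.0
```

apply_moves:
  motion:
    - [0,0,0,0,0,0,-0.15]
    - [0,0,0,0,0,0,-0.3]
    - [0,0,0,0,0,0,-1]
    - [0,0,0,0,0,0,-1]
    - [0,0,0,0,0,0,-1]

```text
t: 37.87
ee_pos: [481.0, 304.4, 66.8]
ee_rot: [3.141, -0.0, 1.569]
contact_force: [-2.7, -1.0, 6.2]
grip_width: 30.1
grip_force: 59.0
```

apply_moves:
  motion:
    - [0,0,0,0,0,-0.2,-1]
    - [0,0,0,0,0,-0.4,-1]
    - [0,0,0,0,0,-0.6,-1]
    - [0,0,0,0,0,-0.8,-1]
    - [0,0,0,0,0,-0.7,-1]

```text
t: 38.28
ee_pos: [481.0, 304.6, 136.0]
ee_rot: [3.141, -0.001, 1.569]
contact_force: [0.9, -0.4, -0.3]
grip_width: 30.1
grip_force: 59.3
```

apply_moves:
  motion:
    - [0,0,0,-0.5,0.1,0,-1]
    - [0,0,0,-0.9,0.15,0,-1]
    - [0,0,0,-1,0.15,0,-1]
    - [0,0,0,-1,0.15,0,-1]
    - [0,0,0,-1,0.15,0,-1]

```text
t: 38.7
ee_pos: [498.5, 193.4, 135.3]
ee_rot: [3.14, -0.0, 1.57]
contact_force: [-0.1, -0.0, -0.8]
grip_width: 30.0
grip_force: 59.4
```

apply_moves:
  motion:
    - [0,0,0,-1,0.2,0,-1]
    - [0,0,0,-1,0.2,0,-1]
    - [0,0,0,-1,0.2,0,-1]
    - [0,0,0,-0.9,0.15,0,-1]
    - [0,0,0,-0.6,0.1,0,-1]

```text
t: 39.12
ee_pos: [520.0, 79.1, 135.2]
ee_rot: [3.14, 0.001, 1.567]
contact_force: [0.1, -0.1, -1.5]
grip_width: 30.1
grip_force: 59.4
```

apply_moves:
  motion:
    - [0,0,0,-0.2,0,0,-1]
    - [0,0,0,0,0,0,-1]
    - [0,0,0,0,0,0,-1]
    - [0,0,0,0,0,0,-1]
    - [0,0,0,0,0,0,-1]

```text
t: 39.53
ee_pos: [519.0, 78.2, 134.1]
ee_rot: [3.141, -0.0, 1.571]
contact_force: [-0.2, 0.6, -0.8]
grip_width: 30.0
grip_force: 59.4
```

apply_moves:
  motion:
    - [0,0,0,-0.04,-0.03,0.3,-1]
    - [0,0,0,0,0,0.4,-1]
    - [0,0,0,0,0,0.3,-1]
    - [0,0,0,0,0,0.08,-1]
    - [0,0,0,0,0,0,-1]

```text
t: 39.95
ee_pos: [517.7, 75.7, 105.6]
ee_rot: [-3.139, -0.0, 1.569]
contact_force: [-0.3, -0.2, -0.6]
grip_width: 29.9
grip_force: 59.4
```

apply_moves:
  motion:
    - [0,0,0,0,0,0,-1]
    - [0,0,0,0,0,0,-1]
    - [0,0,0,0,0,0.04,-1]
    - [0,0,0,0,0,0.04,-1]
    - [0,0,0,0,0,0,-1]

```text
t: 40.37
ee_pos: [518.5, 75.6, 104.8]
ee_rot: [3.141, 0.0, 1.569]
contact_force: [-0.3, 0.2, -1.4]
grip_width: 30.0
grip_force: 59.4
```

apply_moves:
  motion:
    - [0,0,0,0.06,-0.01,0,-1]
    - [0,0,0,0,0,0,-1]
    - [0,0,0,0,0,0.05,-1]
    - [0,0,0,0,0,0.05,-1]
    - [0,0,0,0,0,0.05,-1]

```text
t: 40.78
ee_pos: [518.6, 77.3, 101.4]
ee_rot: [3.141, -0.0, 1.569]
contact_force: [-0.3, 1.3, -1.4]
grip_width: 29.9
grip_force: 59.4
```

apply_moves:
  motion:
    - [0,0,0,0,0,0.05,-1]
    - [0,0,0,0,0,0.05,-1]
    - [0,0,0,0,0,0.05,-1]
    - [0,0,0,0,0,0.05,-1]
    - [0,0,0,0,0,0.05,-1]

```text
t: 41.2
ee_pos: [518.1, 77.2, 94.6]
ee_rot: [-3.141, -0.0, 1.569]
contact_force: [-0.3, 1.1, -0.1]
grip_width: 30.0
grip_force: 59.4
```

apply_moves:
  motion:
    - [0,0,0,0,0,0.1,-1]
    - [0,0,0,0,0,0.1,-1]
    - [0,0,0,0,0,0.1,-1]
    - [0,0,0,0,0,0.1,-1]
    - [0,0,0,0,0,0.1,-1]

```text
t: 41.62
ee_pos: [518.1, 77.2, 82.0]
ee_rot: [-3.141, -0.0, 1.569]
contact_force: [-1.1, -0.4, -0.3]
grip_width: 30.3
grip_force: 59.4
```

apply_moves:
  motion:
    - [0,0,0,0,0,0.06,-1]
    - [0,0,0,0,0,0.06,-1]
    - [0,0,0,0,0,0.04,-1]
    - [0,0,0,0,0,0,-1]
    - [0,0,0,0,0,0,-1]

```text
t: 42.03
ee_pos: [518.2, 77.0, 78.2]
ee_rot: [-3.141, 0.0, 1.569]
contact_force: [-1.5, 0.0, -1.4]
grip_width: 30.5
grip_force: 59.4
```

apply_moves:
  motion:
    - [0,0,0,0,0,0.05,-1]
    - [0,0,0,0,0,0.05,-1]
    - [0,0,0,0,0,0.05,-1]
    - [0,0,0,0,0,0.02,-1]
    - [0,0,0,0,0,0,-1]

```text
t: 42.45
ee_pos: [518.2, 77.1, 73.9]
ee_rot: [-3.141, 0.0, 1.569]
contact_force: [-0.6, 0.3, -1.5]
grip_width: 30.1
grip_force: 59.4
```

apply_moves:
  motion:
    - [0,0,0,0,0,0.02,-1]
    - [0,0,0,0,0,0.01,-1]
    - [0,0,0,0,0,0,-1]
    - [0,0,0,0,0,0,-1]
    - [0,0,0,0,0,0,-1]

```text
t: 42.87
ee_pos: [518.2, 77.1, 73.3]
ee_rot: [-3.142, -0.0, 1.569]
contact_force: [-1.3, 0.8, -1.6]
grip_width: 30.2
grip_force: 59.4
```

apply_moves:
  motion:
    - [0,0,0,0,0,0.02,-1]
    - [0,0,0,0,0,0.01,-1]
    - [0,0,0,0,0,0,-1]
    - [0,0,0,0,0,0,-1]
    - [0,0,0,0,0,0,-1]

```text
t: 43.28
ee_pos: [518.3, 77.2, 72.8]
ee_rot: [3.141, 0.0, 1.569]
contact_force: [-2.6, 0.5, 4.3]
grip_width: 30.2
grip_force: 59.7
```

Contact comes at exactly the expected home height (TCP 72.8, about 5 N). I'll release, back off and check.

apply_moves:
  motion:
    - [0,0,0,0,0,0,0]
    - [0,0,0,0,0,0,0.2]
    - [0,0,0,0,0,0,0.4]
    - [0,0,0,0,0,0,0.4]
    - [0,0,0,0,0,-0.3,0.4]

```text
t: 43.7
ee_pos: [517.4, 76.9, 79.1]
ee_rot: [-3.139, -0.0, 1.569]
contact_force: [-0.4, -0.5, -0.8]
grip_width: 59.7
grip_force: 0.0
```

apply_moves:
  motion:
    - [0,0,0,0,0,-0.8,0.4]
    - [0,0,0,0,0,-1,0.4]
    - [0,0,0,0,0,-1,0.4]
    - [0,0,0,0,0,-1,0.4]
    - [0,0,0,0,0,-1,0.4]

```text
t: 44.12
ee_pos: [518.1, 77.4, 201.9]
ee_rot: [3.141, -0.0, 1.569]
contact_force: [0.4, -0.4, -1.0]
grip_width: 59.4
grip_force: 0.0
```

apply_moves:
  motion:
    - [0,0,0,0,0,-0.5,0.4]
    - [0,0,0,0,0,0,0.4]
    - [0,0,0,0,0,0,0.4]
    - [0,0,0,0,0,0,0.4]
    - [0,0,0,0,0,0,0.4]

```text
t: 44.53
ee_pos: [517.5, 76.9, 211.3]
ee_rot: [-3.139, -0.0, 1.569]
contact_force: [0.4, -0.1, -0.1]
grip_width: 59.9
grip_force: 0.0
```

```bash
python3 - <<'E'
from h import *
f,E,F=snap('wrist');a=f['pixels'][100:370,160:480,::-1]
s=env.read_state();print(s['ee_pos'],s['contact_force'])
for n,c in dict(head=((518,76.5),78+0,14.5)).items(): print(n,fitrim(f,E,F,*c,span=4))
print('expect top',proj(f,E,F,(518,76.5,78)),'radius px',np.linalg.norm(proj(f,E,F,(518+14.5,76.5,78))-proj(f,E,F,(518,76.5,78))))
g,E2,F2=snap('scene');b=g['pixels'][190:300,170:530,::-1]
b=cv2.resize(b,(800,244),interpolation=cv2.INTER_CUBIC);a=cv2.resize(a,(400,338))
im=np.zeros((590,800,3),np.uint8);im[:244]=b;im[246:246+338,:400]=a
h,E3,F3=snap('top');t=h['pixels'][230:330,70:170,::-1];im[246:546,410:710]=cv2.resize(t,(300,300))
cv2.imwrite('pics/c12.png',im)
E
```

```text
[517.61146192  76.99022411 211.35479633] [-0.81092243 -0.44794413 -0.72107661]
head (array([519.2972861 ,  81.16116097]), np.float64(17.050819396972656))
expect top [316.19853323 233.26401699] radius px 21.703193043763786
```

View pics/c12.png

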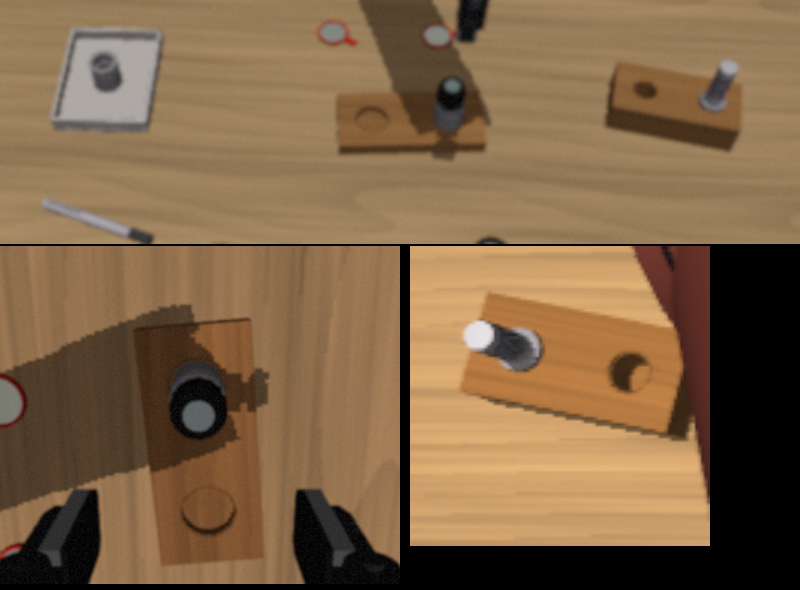

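The composite confirms the end state. The bad sleeve stands upright in the tray at (105,70), the eyepiece sits on the left sleeve's rim at (450,100), and the gauge hangs in its hole at (715,90). The right recess is empty, and the arm is clear of everything.

```bash
python3 -c "
from rig import env
print(env.hand_in())"
```

```text
the job is handed in; nothing more can be done
None
```

The job is done and handed in at about 45 s of the 72 s allowed: the left sleeve is good and has the eyepiece fully home in it, the right sleeve is bad and stands upright in the tray, and the gauge is back in its hole.

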